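# Set the furnace of a dilatometer to its mark

### The job

Slide the dilatometer's furnace over the specimen tube until the carriage's pointer is in line with the finger of the index rider: loosen the clamp lever fully first, then lock the carriage there by tightening the lever hand-tight, firm but not forced. Do not shift the rider, do not touch the ceramic tube, and leave everything else on the bench where it is.

Things in the scene. Friction and masses are not known exactly. Their poses are not given: they have to be found in the camera images.
- dilatometer: horizontal dilatometer, bolted down: white base casting, x -195 to 150, y -325 to 375, top 44 mm above the bench. Origin on the bench under it; x away from the operator's side, y along the two rails towards the measuring head, z up. All x and y below are in this frame, heights above the bench
- head_top (a point): middle of the top of the measuring head, a white box with a black panel at the +y end of the base: x 5 to 147, y 235 to 365 mm, 219 mm high
- carriage (a joint): slide of the furnace carriage along the rails, m, growing towards +y (the head); stops at -0.137 and 0.125. The carriage is an aluminium plate, x -115 to +120, 190 mm long in y, top at 78 mm, with the furnace at its back and, on its front strip, a pull knob and the clamp lever. Loose, it slides with about 5 N and stays where left; clamped hand-tight it holds some 25 N or more
- furnace (a point): middle of the furnace on the carriage: a horizontal cylinder (aluminium ends, black middle) 100 mm in diameter, 150 mm long in y, axis at x = 75, 128 mm high; a grey terminal box on it reaches 190 mm. It slides over the ceramic tube
- pull_knob (a point): middle of the grip of the carriage's black pull knob: upright, 28 mm in diameter, grip from 98 to 122 mm high (this point at 110), on a thinner neck, top at 126; at x = -82 mm, 68 mm to the -y side of the pointer, more than 90 mm in front of the furnace
- pointer (a point): tip of the carriage's dark steel pointer, a bar 2.5 mm wide under the plate's front edge at mid-length, reaching over the graduated aluminium scale on the base, 51 mm high. Axes as the dilatometer's
- mark (a point): tip of the fine dark steel finger (2.5 mm wide) of the index rider, a 16 mm steel block with a small screw on top (62 mm high), at the front of the scale at x = -154 mm. The pointer is in line when its y in the dilatometer's frame equals the mark's. Axes as the dilatometer's. It shifts along the scale if pushed with 10 N
- lever_ball (a point): centre of the black ball, 25 mm in diameter, on the end of the clamp lever: 85 mm from the lever's upright axis, 121 mm high. An arm 12 mm thick slopes from it down to the hub. The lever starts tight, pointing to the operator's side and +y, and turns level: clockwise seen from above tightens, counter-clockwise loosens
- lever_pivot (a point): point on the clamp lever's upright axis at the ball's height, at x = -92 mm, 12 mm to the +y side of the pointer; hub 25 mm across, 89 to 113 mm high. From tight to free takes 0.2 to 0.3 rad; free, it turns with about 2 N at the ball and stays where left; it stops at 0.95 rad counter-clockwise and 1.3 rad clockwise of where it starts
- clamp_pad: steel pad of the clamp, hidden under the plate on the lever's axis; the lever's cam presses it on the front rail, a spring lifts it off when loosened. Measured while the lever moves, 6 N of level push at the ball, square to the arm, gives 22 N on the rail, 8 N gives 50, 10 N gives 80: hand-tight is 7 to 9.5 N. Under 6 N is too loose, over 11 N is forced. It stays tight when let go
- rail_a: front rail, loading end (y below -30 mm), under the carriage's front strip: one steel bar with the measuring end, 22 mm wide, 440 mm long in all, top at 62 mm. The pad bears on it where the carriage stands at first. Origin on its top at y = 0
- rail_b: front rail, measuring end (y above -30 mm), where the pad bears when the pointer is at the mark. It is worn lower than the other end, by how much is not known beforehand: here the lever comes tight 0.2 to 0.95 rad further clockwise than at first, so it must be felt. From the first bite the push rises by about 0.15 N per mm of the ball's travel
- specimen_tube: white ceramic tube, 22 mm thick, reaching from the measuring head along -y, axis at x = 75, 128 mm high, free end at y = -37 mm. Fragile; the furnace passes over it with 6 mm of play. Origin as the dilatometer's
- crucible_jar: small clear jar with an aluminium lid, 42 mm across, 45 mm high, standing on the dilatometer's base casting beyond the carriage's right-hand end; origin at its underside
- tweezers: steel tweezers lying on the bench, 130 mm long, 8 mm high; origin under the middle
- screwdriver: screwdriver with a black handle lying on the bench, 160 mm long
- specimen_tray: flat steel tray 90 x 130 x 16 mm on the bench; origin at its underside
- specimen: small white ceramic rod, 12 mm thick, 25 mm long, lying in the steel tray
- beaker: glass beaker, 66 mm across, 85 mm high; origin at its underside
- wash_bottle: white plastic bottle with a black cap, 60 mm across, 150 mm high; origin at its underside
- caliper: steel sliding caliper with a black slide lying on the bench, 150 mm long, 12 mm high

How it is judged:
By the outcome, as a careful person would: the job done as asked, in the order asked, and still so for the second after the job is handed in, with the robot touching nothing.
It also fails if it takes over 61 s, if anything falls off the work surface, if the arm or the gripper's body presses on something with over 40 N, if the wrist force passes 120 N, or if a joint passes its speed limit or range.

### The arm

A 6-joint arm with a two-finger parallel gripper is mounted at the origin on the work surface. World frame = base frame: x ahead of the robot, y to its left, z up, the work surface at z = 0. Lengths are in m, angles in rad, forces in N, time in s.
With the tool pointing down it reaches from about 0.225 to 0.875 m from the base axis. Payload 3.4 kg.
Tool frame: the origin (TCP) lies on the centre line of the jaws, within the pads' length; the fingertips stand 22 mm ahead of it and the grasp point (between the pads) lies 3 mm ahead of it (env.tcp_to_tips is the distance from the TCP to the fingertips, in m); z points along the fingers, y is the line along which they close (so a half turn about z gives the same grasp; the last joint's range is limited). The gripper opens to 85 mm and grips with 20 to 120 N. Pads are 22 mm wide; open, the fingers measure 114 mm over their backs; the gripper's body (76 mm by 85 mm) begins 54 mm behind the grasp point. The pads swing forward as they close: fully open they stand 13 mm farther back than shut.
Start: joints at [-1.463, 0.276, 1.505, -0, 1.361, -0.121], TCP at [0.13, -0.56, 0.253] pointing down, gripper open.
Joint ranges: [-2.89, 2.89], [-0.75, 2.08], [0.22, 2.7], [-1.18, 4.32], [0.11, 2.71], [-2.7, 2.7]. Speed limits (rad/s): [2.57, 2.57, 3.14, 3.14, 3.14, 3.14].

### API

Orientations are given as a 3x3 rotation matrix whose columns are the frame's x, y, z axes.
In Python, from plant import env gives the robot as it stands.
- The arm moves only by the tool send_rows, never from a script. Its argument "moves" is text: rows parted by semicolons, each of 6 numbers parted by spaces: the shift along the world's x, y, z in m, then the turn, a rotation vector about the world's x, y, z in degrees. In form: tx ty tz rx ry rz; .... A call has 1 to 12 rows; each row shifts and turns the commanded pose from where the row before left it; what a row does not reach is not made up. A row lasts 1/12 s, in which the tool goes at most 41.7 mm and 7.16 degrees, less where a joint would pass 70% of its speed; a pose out of reach is approached as far as the arm can. A call with a gripper value outside its range is refused whole. "gripper" is the closure, from 0 (fully open) to 1 (shut), set as the call begins (left out, the last holds). The fingers move at their own pace and stop on an object; "grip_force" is the grip in N (left out, the last holds). Time passes only in rows, so rows that do not move let the fingers close. It gives the time, the measured TCP pose, the force, the opening and the grip force at its end, in the units of the state.
- env.get_state(): the state, without advancing time (a new reading comes with each control period).
- env.read_camera(name): name is "scene" or "top" or "wrist"; returns a dict with "frame" (480x640x3 uint8, blue, green, red), "depth" (480x640 float32, m along the optical axis (not along the pixel's ray), 0 where there is no reading), "intrinsics" (3x3 intrinsics, pixels), "k1" (the pictures are not rectified: a ray, as slopes to the right and down, at radius r is drawn at 1 + k1 r^2 times it, then the intrinsics apply), "cam_to_world" (4x4, takes a point from camera to world coordinates). Camera axes: x right, y up, looking along -z (the intrinsics and any distortion apply to the point x, -y, -z); pixel columns grow to the right and rows downward; lengths in m; the calibration is good to about 2 mm. A picture is of the moment at which its call begins.
- env.close_job(): hands the job in; it is judged then, once.
The state is a dict: "time_s": time; "qpos": joint angles; "dq": joint speeds; "effort": joint torques, N m; "tool_pos": TCP position; "orientation": TCP orientation; "force": force on the tool from outside, world axes, zero at the start; "torque": the same for the moment, N m; "finger_gap": opening from 0.0 (shut) to 1.0 (fully open); "finger_force": force on a finger pad.
Only numpy, scipy, OpenCV 4.12 (cv2) and the standard library are available. Lean on these libraries where they do the work, as an engineer would, in place of code of your own. Each camera call takes 0.05 s, during which the arm holds its last target. There are 200 camera calls.

## Working session

There is one attempt and no reset: what is moved stays moved. The work goes in short steps, Python scripts to look and compute and a tool call to move; the robot and the scene stay as the last step left them, time stands still between calls to the robot, and variables do not carry over. Pictures are saved under pics/ and viewed, at most 10 in all, crops included, and the job is handed in when it is done.

Besides the shell and the picture viewer there is one more tool, called after "Emit:" by a JSON object that holds its "name" and its "arguments". send_rows: Moves the arm, as the interface text tells. Its arguments: {"type":"object","properties":{"moves":{"type":"string"},"gripper":{"type":"number"},"grip_force":{"type":"number"}},"required":["moves"]}

```bash
mkdir -p pics; ls
cat > h.py <<'E'
import numpy as np, cv2
from plant import env
def shot(n,f):
    c=env.read_camera(n); cv2.imwrite(f'pics/{f}.png',c['frame']); np.savez(f'{f}.npz',**{k:np.array(v) for k,v in c.items()}); return c
def ray(c,u,v):
    K=c['intrinsics'];k=float(c['k1']);d=np.array([(u-K[0,2])/K[0,0],(v-K[1,2])/K[1,1]]);s=d.copy()
    for _ in range(30): s=d/(1+k*(s@s))
    return np.array([s[0],-s[1],-1.])
def pt(c,u,v,z=None):
    T=c['cam_to_world'];r=ray(c,u,v)
    if z is None: t=float(c['depth'][int(round(v)),int(round(u))])
    else: t=(z-T[2,3])/(T[:3,:3]@r)[2]
    return T[:3,:3]@(r*t)+T[:3,3]
def proj(c,p):
    T=c['cam_to_world'];q=T[:3,:3].T@(np.array(p)-T[:3,3]);s=np.array([q[0],-q[1]])/-q[2]
    s=s*(1+float(c['k1'])*(s@s));K=c['intrinsics'];return s[0]*K[0,0]+K[0,2],s[1]*K[1,1]+K[1,2]
E
python3 - <<'E'
from h import *
for n in('scene','top'):
    c=shot(n,n+'0');print(n,c['cam_to_world'],c['intrinsics'],c['k1'])
print(env.get_state())
E
```

```text
pics
scene [[ 0.03590625 -0.85354715  0.51977688  1.46435015]
 [ 0.99935179  0.03201857 -0.01645633 -0.04316065]
 [-0.00259626  0.52003085  0.85414354  1.6961395 ]
 [ 0.          0.          0.          1.        ]] [[552.16677466   0.         321.80800197]
 [  0.         552.16677466 243.16824226]
 [  0.           0.           1.        ]] -0.10701716001236002
top [[ 0.02005164  0.98178942 -0.18891128  0.28034431]
 [-0.99972123  0.02204471  0.0084548  -0.02533189]
 [ 0.01246533  0.18868909  0.98195776  1.44835397]
 [ 0.          0.          0.          1.        ]] [[496.87315511   0.         304.656142  ]
 [  0.         496.87315511 241.33601663]
 [  0.           0.           1.        ]] -0.04781070037803072
{'time_s': 0.1, 'qpos': array([-1.46300322e+00,  2.76544117e-01,  1.50604306e+00,  1.11555586e-05,
        1.36071023e+00, -1.20998904e-01]), 'dq': array([-0.00025998, -0.00092928, -0.00285211, -0.0007758 , -0.00056076,
        0.00015863]), 'effort': array([ 1.25577488e-03, -4.17699873e+01, -2.46404761e+01, -4.22266176e-04,
        5.80580338e-03, -1.61612483e-07]), 'tool_pos': array([ 0.13036054, -0.55956198,  0.25250458]), 'orientation': array([[ 9.73941627e-01,  2.26798761e-01, -1.72558653e-04],
       [ 2.26798723e-01, -9.73940174e-01,  1.69603821e-03],
       [ 2.16597559e-04, -1.69097829e-03, -9.99998547e-01]]), 'force': array([-0.01574983,  0.19054796, -0.37758636]), 'torque': array([-0.01399127, -0.01023815,  0.03893854]), 'finger_force': 0.0, 'finger_gap': 1.001247572808679}
```

View pics/top0.png

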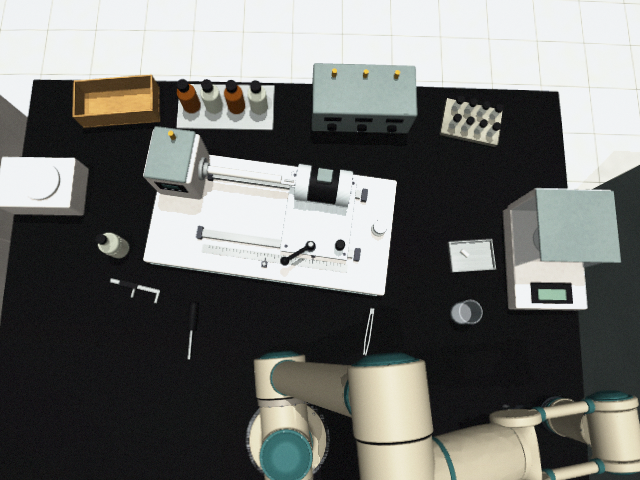

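View pics/scene0.png

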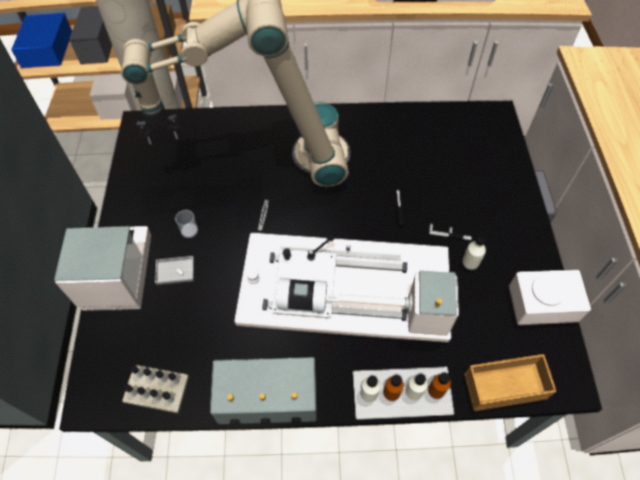

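Run:
```python
from h import *
f=cv2.imread('pics/top0.png')[150:300,140:400]; cv2.imwrite('pics/tc.png',cv2.resize(f,None,fx=3,fy=3,interpolation=cv2.INTER_CUBIC))
c=np.load('top0.npz')
for p in [(384,294),(145,262),(396,180)]: print(pt(c,*p,z=.044))
```

```text
[ 0.40375147 -0.26508241  0.044     ]
[0.48013984 0.41763824 0.044     ]
[ 0.74158576 -0.30427086  0.044     ]
```

View pics/tc.png

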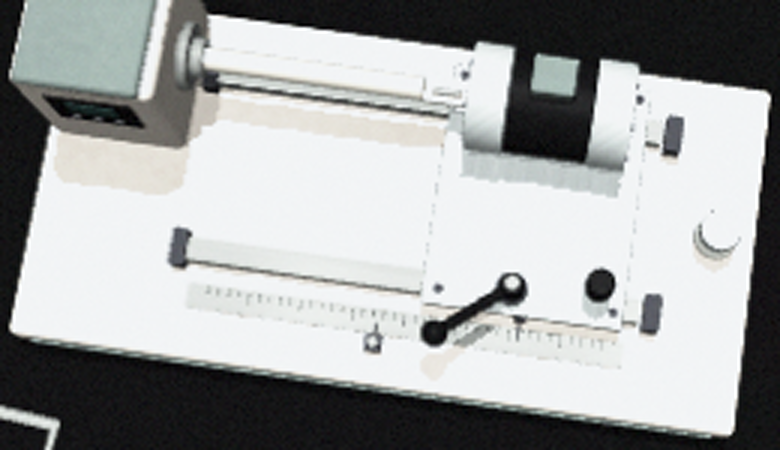

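Run:
```python
from h import *
c=np.load('top0.npz')
P=[((731,432),.044,(-.195,-.325)),((12,332),.044,(-.195,.375)),((770,93),.044,(.15,-.325))]
W=np.array([pt(c,u/3+140-1/3,v/3+150-1/3,z=z)[:2] for (u,v),z,_ in P]);L=np.array([l for *_,l in P])
wc,lc=W.mean(0),L.mean(0)
A=(W-wc);B=L-lc
th=np.arctan2((B[:,0]*A[:,1]-B[:,1]*A[:,0]).sum(),(A*B).sum())
R=np.array([[np.cos(th),-np.sin(th)],[np.sin(th),np.cos(th)]]);o=wc-R@lc
print(np.degrees(th),o,(W-(L@R.T+o))*1000)
np.savez('pose.npz',R=R,o=o)
for n,(u,v),z in [('ball',(434,332),.121),('hub',(512,285),.113),('knob',(600,284),.122),('rider',(373,342),.062),('ptr',(519,322),.051),('jar',(715,230),.089)]:
    w=pt(c,u/3+140-1/3,v/3+150-1/3,z=z);print(n,w.round(4),(R.T@(w[:2]-o)).round(4))
c=env.read_camera('wrist');s=env.get_state()
T=c['cam_to_world'];Rt=s['orientation'];print(Rt.T@(T[:3,3]-s['tool_pos']),Rt.T@T[:3,:3],c['intrinsics'],c['k1'])
```

```text
-6.851206739326453 [0.63338565 0.03261333] [[ 3.6494357   3.60947675]
 [ 0.34748513 -6.34042211]
 [-3.99692083  2.73094536]]
ball [0.4823 0.017  0.121 ] [-0.1482 -0.0335]
hub [ 0.5283 -0.0525  0.113 ] [-0.0942 -0.0971]
knob [ 0.5294 -0.1321  0.122 ] [-0.0836 -0.1759]
rider [0.4805 0.0759 0.062 ] [-0.157   0.0247]
ptr [ 0.5043 -0.0611  0.051 ] [-0.117  -0.1084]
jar [ 0.5894 -0.2423  0.089 ] [-0.0109 -0.2782]
[ 0.0733494  -0.00070908 -0.12151125] [[-8.03440387e-04  9.57439479e-01  2.88632983e-01]
 [ 9.99999589e-01  6.48089698e-04  6.33792411e-04]
 [ 4.19757813e-04  2.88633374e-01 -9.57439606e-01]] [[364.31407798   0.         320.63614482]
 [  0.         364.31407798 238.59317966]
 [  0.           0.           1.        ]] -0.05670963833382477
```

Emit:
{"name": "send_rows", "arguments": {"moves": "0.0176 0.0289 0 0 0 5.5;0.0176 0.0289 0 0 0 5.5;0.0176 0.0289 0 0 0 5.5;0.0176 0.0289 0 0 0 5.5;0.0176 0.0289 0 0 0 5.5;0.0176 0.0289 0 0 0 5.5;0.0176 0.0289 0 0 0 5.5;0.0176 0.0289 0 0 0 5.5;0.0176 0.0289 0 0 0 5.5;0.0176 0.0289 0 0 0 5.5;0.0176 0.0289 0 0 0 5.5;0.0176 0.0289 0 0 0 5.5", "gripper": 0.5}}

```text
time_s: 1.15
tool_pos: [0.3419, -0.2116, 0.2533]
orientation: [[0.185, 0.983, 0.0], [0.983, -0.185, -0.0], [0.0, 0.0, -1.0]]
force: [0.3, -0.4, -0.5]
finger_gap: 0.503
finger_force: 0.0
```

Emit:
{"name": "send_rows", "arguments": {"moves": "0.0176 0.0289 0 0 0 5.5;0.0176 0.0289 0 0 0 5.5;0.0176 0.0289 0 0 0 5.5;0.0176 0.0289 0 0 0 5.5;0.0176 0.0289 0 0 0 5.5;0.0176 0.0289 0 0 0 5.5;0.0176 0.0289 0 0 0 5.5;0.0176 0.0289 0 0 0 5.5;0 0 0 0 0 0;0 0 0 0 0 0"}}

```text
time_s: 1.98
tool_pos: [0.4826, 0.0192, 0.2528]
orientation: [[-0.549, 0.836, -0.001], [0.836, 0.549, -0.0], [0.0, -0.001, -1.0]]
force: [0.1, -0.0, -0.6]
finger_gap: 0.497
finger_force: 0.0
```

Run:
```python
from h import *
c=shot('wrist','w1');s=env.get_state();print(s['time_s'],s['tool_pos'],s['orientation'].round(3).tolist(),s['force'],s['finger_gap'],s['qpos'])
```

```text
2.0333 [0.48199058 0.01820355 0.25284995] [[-0.547, 0.837, -0.002], [0.837, 0.547, -0.001], [0.0, -0.002, -1.0]] [-0.5539544  -0.15413111 -0.63708556] 0.4962281774192545 [-1.06102921e-01  1.36783042e-01  1.69054744e+00 -7.66743643e-04
  1.31573974e+00 -6.84720389e-01]
```

View pics/w1.png

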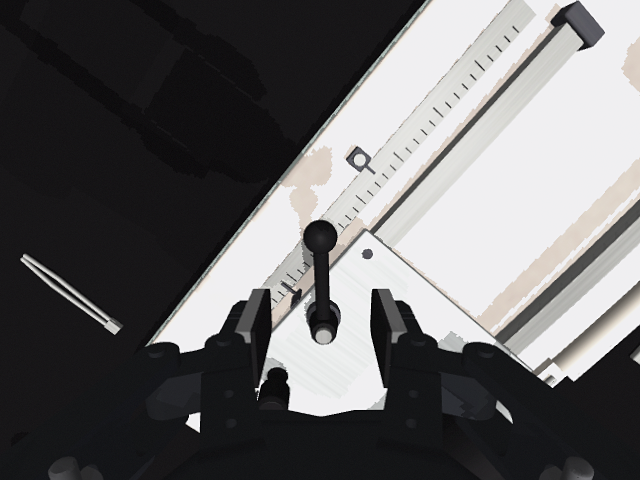

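Run:
```python
from h import *
c=np.load('w1.npz');P=np.load('pose.npz');R,o=P['R'],P['o']
for n,u,v,z in [('ball',320,237,.121),('hub',323,336,.119),('mark',374,173,.051),('ptr',283,284,.051),('rider',360,159,.062)]:
    w=pt(c,u,v,z=z);print(n,w.round(4),(R.T@(w[:2]-o)).round(4))
# scale direction / base front edge for yaw
a=pt(c,150,345,.044);b=pt(c,430,2,.044);d=(b-a)[:2];print('yaw y-axis',np.degrees(np.arctan2(-d[0],d[1])),(R.T@(a[:2]-o)),R.T@(b[:2]-o))
# depth-based ball
print(pt(c,320,237))
f=cv2.imread('pics/w1.png')[140:320,240:440];cv2.imwrite('pics/w1c.png',cv2.resize(f,None,fx=3,fy=3,interpolation=cv2.INTER_CUBIC))
```

```text
ball [0.4827 0.0182 0.121 ] [-0.1479 -0.0323]
hub [ 0.5302 -0.0501  0.119 ] [-0.0926 -0.0944]
mark [0.5014 0.0761 0.051 ] [-0.1363  0.0275]
ptr [ 0.4898 -0.0584  0.051 ] [-0.1317 -0.1074]
rider [0.4827 0.0794 0.062 ] [-0.1552  0.0284]
yaw y-axis -7.022838561395666 [-0.19457508 -0.25722438] [-0.19332413  0.16037564]
[0.48057417 0.0214477  0.13414694]
```

View pics/w1c.png

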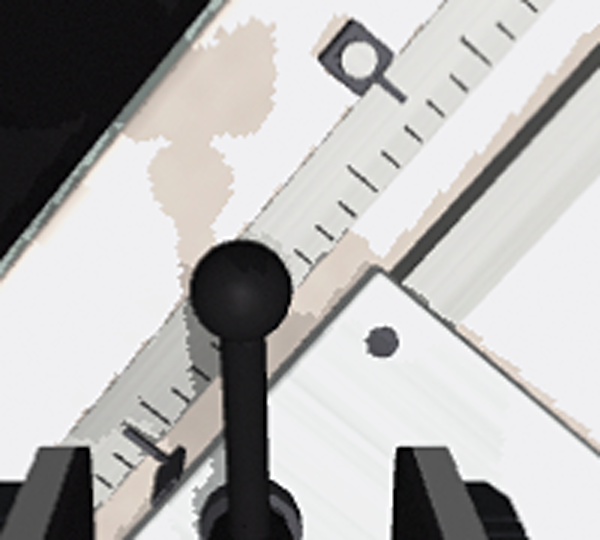

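Emit:
{"name": "send_rows", "arguments": {"moves": "0 0 -0.025 0 0 0;0 0 -0.03 0 0 0;0 0 -0.03 0 0 0;0 0 -0.025 0 0 0;0 0 -0.012 0 0 0;0 0 -0.005 0 0 0;0 0 0 0 0 0"}}

```text
time_s: 2.62
tool_pos: [0.4811, 0.0168, 0.1254]
orientation: [[-0.544, 0.839, -0.003], [0.839, 0.544, -0.0], [0.002, -0.002, -1.0]]
force: [-0.3, 0.2, 0.1]
finger_gap: 0.499
finger_force: 0.0
```

Emit:
{"name": "send_rows", "arguments": {"moves": "0 0 0 0 0 0;0 0 0 0 0 0;0 0 0 0 0 0;0 0 0 0 0 0", "gripper": 0.64}}

```text
time_s: 2.95
tool_pos: [0.483, 0.0178, 0.1273]
orientation: [[-0.546, 0.838, 0.002], [0.838, 0.546, -0.0], [-0.001, 0.002, -1.0]]
force: [-0.2, -0.2, 0.4]
finger_gap: 0.361
finger_force: 0.0
```

Run:
```python
from h import *
s=env.get_state();print(s)
piv=np.array([.5302,-.0501]);ball=np.array([.4827,.0182])
r=ball-piv;print(np.hypot(*r),np.degrees(np.arctan2(r[1],r[0])))
a0=np.arctan2(r[1],r[0]);p=ball
for k in range(1,11):
    a=a0+np.radians(4*k);q=piv+.085*np.array([np.cos(a),np.sin(a)])
    print(k,np.round((q-p)*1000,1));p=q
```

```text
{'time_s': 2.95, 'qpos': array([-1.07242065e-01,  2.48694699e-01,  1.88963964e+00,  1.30213569e-05,
        1.00104497e+00, -6.84975909e-01]), 'dq': array([ 0.0036245 ,  0.00575498,  0.00455866,  0.00018916, -0.00230562,
       -0.00126513]), 'effort': array([-8.75384384e-02, -3.52377462e+01, -1.98936188e+01, -5.66498697e-03,
       -1.10643174e-02,  2.47313701e-04]), 'tool_pos': array([0.48304678, 0.01780233, 0.12733138]), 'orientation': array([[-5.46119570e-01,  8.37704344e-01,  2.20180322e-03],
       [ 8.37706081e-01,  5.46121296e-01, -2.26007532e-04],
       [-1.39177912e-03,  1.72103681e-03, -9.99997550e-01]]), 'force': array([-0.23244424, -0.21753079,  0.38413982]), 'torque': array([ 0.01058843, -0.03418743,  0.05023367]), 'finger_force': 0.0, 'finger_gap': 0.36104228683673956}
0.08319338916043749 124.81711486644282
1 [-5.8 -2.1]
2 [-4.5 -3.9]
3 [-4.2 -4.2]
4 [-3.9 -4.5]
5 [-3.6 -4.7]
6 [-3.2 -5. ]
7 [-2.9 -5.2]
8 [-2.5 -5.4]
9 [-2.1 -5.5]
10 [-1.8 -5.7]
```

Emit:
{"name": "send_rows", "arguments": {"moves": "-0.0048 -0.0034 0 0 0 4;-0.0045 -0.0039 0 0 0 4;-0.0042 -0.0042 0 0 0 4;-0.0039 -0.0045 0 0 0 4;-0.0036 -0.0047 0 0 0 4"}}

```text
time_s: 3.37
tool_pos: [0.4627, -0.0026, 0.1271]
orientation: [[-0.802, 0.598, 0.004], [0.598, 0.802, 0.0], [-0.003, 0.003, -1.0]]
force: [2.6, 2.0, -0.9]
finger_gap: 0.363
finger_force: 1.1
```

Emit:
{"name": "send_rows", "arguments": {"moves": "-0.0032 -0.005 0 0 0 4;-0.0029 -0.0052 0 0 0 4;-0.0025 -0.0054 0 0 0 4;-0.0021 -0.0055 0 0 0 4;-0.0018 -0.0057 0 0 0 4;-0.0012 -0.0057 0 0 0 4"}}

```text
time_s: 3.87
tool_pos: [0.4485, -0.0351, 0.1271]
orientation: [[-0.975, 0.22, 0.003], [0.22, 0.976, 0.001], [-0.002, 0.001, -1.0]]
force: [0.7, 0.8, -0.7]
finger_gap: 0.359
finger_force: 1.0
```

Emit:
{"name": "send_rows", "arguments": {"moves": "0 0 0.01 0 0 0;0 0 0.02 0 0 0;0 0 0.025 0 0 0;0.013 -0.016 0 0 0 1;0.0137 -0.0161 0 0 0 1;0.0137 -0.0161 0 0 0 1;0.0137 -0.0161 0 0 0 1;0.0137 -0.0161 0 0 0 1;0.0137 -0.016 0 0 0 0.8;0 0 0 0 0 0;0 0 0 0 0 0", "gripper": 0.35}}

```text
time_s: 4.78
tool_pos: [0.5298, -0.1323, 0.1815]
orientation: [[-0.992, 0.125, 0.0], [0.125, 0.992, 0.0], [-0.0, 0.0, -1.0]]
force: [-0.6, 0.4, 0.3]
finger_gap: 0.65
finger_force: 0.0
```

Run:
```python
from h import *
c=shot('wrist','w2');s=env.get_state();print(s['time_s'],s['tool_pos'],s['orientation'].round(3).tolist(),s['force'],s['finger_gap'],s['qpos'])
```

```text
4.8333 [ 0.52893441 -0.13146133  0.18139994] [[-0.992, 0.124, -0.001], [0.124, 0.992, 0.001], [0.001, 0.001, -1.0]] [ 0.03317497  0.7388615  -0.16704944] 0.6516046218611625 [-3.71513226e-01  2.82162535e-01  1.68338018e+00  3.91907176e-04
  1.17675725e+00 -1.81818794e+00]
```

View pics/w2.png

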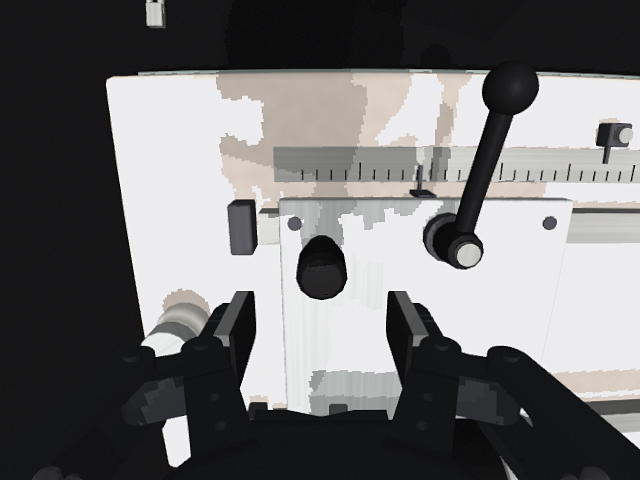

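Run:
```python
from h import *
c=np.load('w2.npz')
for a in [(322,277,.126),(420,166,.051),(606,163,.051),(511,86,.121),(464,251,.119)]: print(pt(c,*a).round(4))
```

```text
[ 0.5305 -0.1311  0.126 ]
[ 0.4889 -0.0578  0.051 ]
[0.5019 0.0752 0.051 ]
[ 0.4473 -0.0301  0.121 ]
[ 0.5283 -0.0538  0.119 ]
```

Emit:
{"name": "send_rows", "arguments": {"moves": "0.001 0 -0.02 0 0 0;0 0 -0.025 0 0 0;0 0 -0.015 0 0 0;0 0 -0.004 0 0 0;0 0 0 0 0 0"}}

```text
time_s: 5.25
tool_pos: [0.5288, -0.1305, 0.1165]
orientation: [[-0.992, 0.123, -0.003], [0.123, 0.992, 0.001], [0.003, 0.001, -1.0]]
force: [-0.2, -0.1, 0.5]
finger_gap: 0.647
finger_force: 0.0
```

Emit:
{"name": "send_rows", "arguments": {"moves": "0 0 0 0 0 0;0 0 0 0 0 0;0 0 0 0 0 0;0 0 0 0 0 0;0 0 0 0 0 0;0 0 0 0 0 0;0 0 0 0 0 0;0 0 0 0 0 0", "gripper": 1, "grip_force": 30}}

```text
time_s: 5.92
tool_pos: [0.5309, -0.132, 0.1188]
orientation: [[-0.992, 0.124, 0.002], [0.124, 0.992, -0.001], [-0.003, -0.001, -1.0]]
force: [-0.5, 0.5, 6.3]
finger_gap: 0.317
finger_force: 29.9
```

Emit:
{"name": "send_rows", "arguments": {"moves": "0.0006 0.005 0 0 0 0;0.0012 0.0099 0 0 0 0;0.0012 0.0099 0 0 0 0;0.0012 0.0099 0 0 0 0"}}

```text
time_s: 6.25
tool_pos: [0.535, -0.099, 0.1189]
orientation: [[-0.992, 0.123, 0.002], [0.123, 0.992, -0.004], [-0.002, -0.004, -1.0]]
force: [-3.0, -6.3, 5.3]
finger_gap: 0.314
finger_force: 30.0
```

Emit:
{"name": "send_rows", "arguments": {"moves": "0.0012 0.0099 0 0 0 0;0.0012 0.0099 0 0 0 0;0.0012 0.0099 0 0 0 0;0.0012 0.0099 0 0 0 0;0.0012 0.0099 0 0 0 0;0.0012 0.0099 0 0 0 0;0.0012 0.0099 0 0 0 0;0.0012 0.0099 0 0 0 0;0.0006 0.005 0 0 0 0;0 0 0 0 0 0;0 0 0 0 0 0;0 0 0 0 0 0"}}

```text
time_s: 7.25
tool_pos: [0.5455, -0.0125, 0.1189]
orientation: [[-0.992, 0.123, 0.003], [0.123, 0.992, 0.0], [-0.003, 0.0, -1.0]]
force: [-1.1, 1.6, 5.5]
finger_gap: 0.315
finger_force: 30.0
```

Run:
```python
from h import *
c=shot('wrist','w3');s=env.get_state();print(s['time_s'],s['tool_pos'],s['force'],s['finger_gap'],s['qpos'])
a=np.radians(-7);y=np.array([-np.sin(a),np.cos(a),0])
print([np.round(proj(c,p)) for p in ([.5019,.0752,.051],[.5019-.0016,.0752-.0133,.051])])
f=c['frame'];u,v=map(int,proj(c,[.5019,.0752,.051]));print(u,v);u0,v0=max(u-100,0),max(v-80,0)
print(u0,v0);cv2.imwrite('pics/w3c.png',cv2.resize(f[v0:v0+150,u0:u0+200],None,fx=4,fy=4,interpolation=cv2.INTER_CUBIC))
```

```text
7.3 [ 0.54550454 -0.01253032  0.11886089] [-0.81338098  1.51734635  6.27146631] 0.31256442825523906 [-1.50896144e-01  3.41001361e-01  1.77153559e+00  7.32385504e-04
  1.02631570e+00 -1.59830478e+00]
[array([477., 169.]), array([451., 169.])]
476 169
376 89
```

View pics/w3c.png

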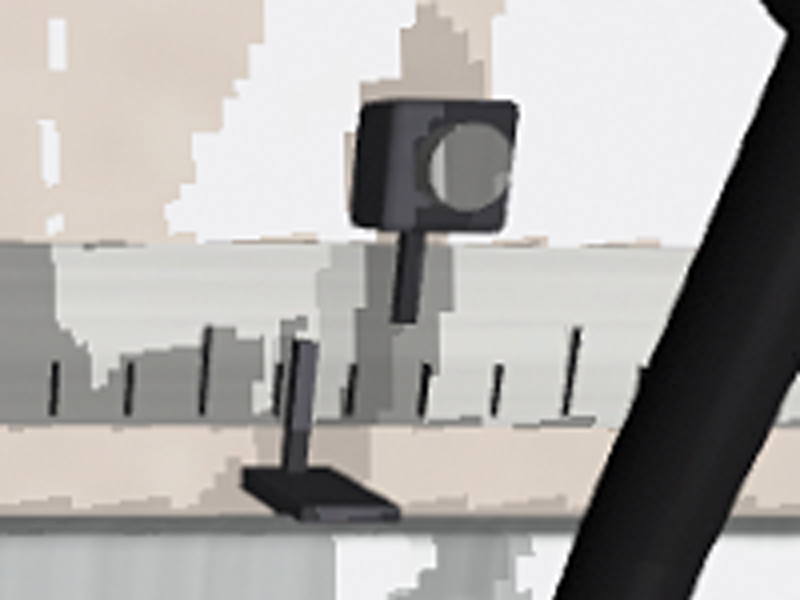

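Run:
```python
from h import *
c=np.load('w3.npz')
g=lambda u,v,z=.051: pt(c,376+(u+.5)/4-.5,89+(v+.5)/4-.5,z)
a=np.radians(-7);y=np.array([-np.sin(a),np.cos(a),0])
p,m=g(317,342),g(416,322);p2,m2=g(305,341),g(404,322);print(p,m,(m-p)@y,(m2-p2)@y)
# yaw check: scale lower edge, ticks
for q in [((0,425),(590,424)),((0,243),(690,248))]:
    d=g(*q[1],.046)-g(*q[0],.046);print(np.degrees(np.arctan2(-d[0],d[1])))
d=g(412,232)-m;print('mark dir',np.degrees(np.arctan2(d[1],d[0])));d=g(306,470)-p;print('ptr dir',np.degrees(np.arctan2(d[1],d[0])))
```

```text
[0.50309142 0.06373593 0.051     ] [0.50201047 0.0767988  0.051     ] 0.012833758250417712 0.012837009071516909
-6.7515902192635115
-6.9009344616936765
mark dir -177.92126528293232
ptr dir -6.319805516432685
```

Emit:
{"name": "send_rows", "arguments": {"moves": "0.0005 0.0044 0 0 0 0;0.0005 0.0044 0 0 0 0;0.0005 0.0039 0 0 0 0;0 0 0 0 0 0;0 0 0 0 0 0;0 0 0 0 0 0"}}

```text
time_s: 7.8
tool_pos: [0.5469, -0.0007, 0.1189]
orientation: [[-0.992, 0.123, 0.003], [0.123, 0.992, -0.001], [-0.003, -0.001, -1.0]]
force: [-1.0, -1.9, 6.5]
finger_gap: 0.316
finger_force: 30.1
```

Run:
```python
from h import *
c=shot('wrist','w4');s=env.get_state();print(s['time_s'],s['tool_pos'],s['force'])
f=c['frame'];u,v=map(int,proj(c,[.5019,.0765,.051]));u0,v0=u-40,v-30
print(u0,v0);cv2.imwrite('pics/w4c.png',cv2.resize(f[v0:v0+60,u0:u0+80],None,fx=10,fy=10,interpolation=cv2.INTER_CUBIC))
```

```text
7.85 [ 0.54695282 -0.00074338  0.11888688] [-0.48113132 -1.31651676  5.82221739]
416 138
```

View pics/w4c.png

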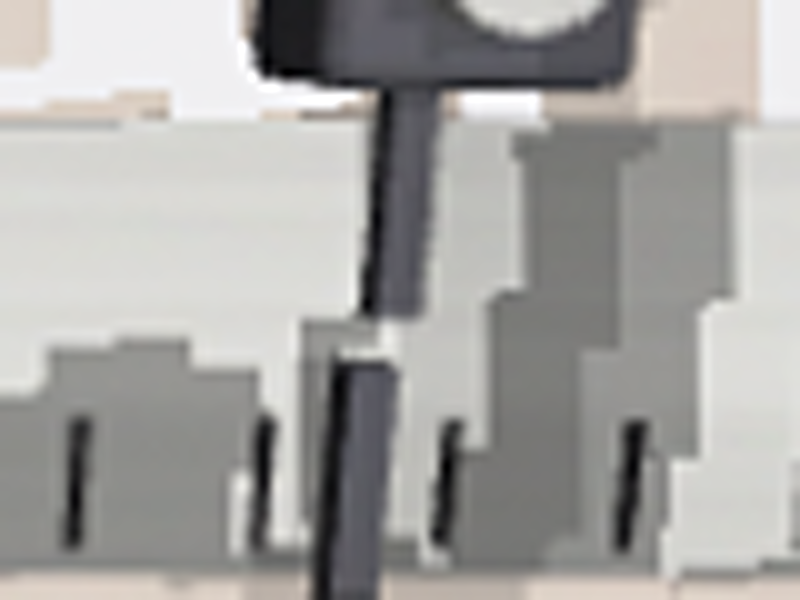

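Emit:
{"name": "send_rows", "arguments": {"moves": "0.0001 0.0012 0 0 0 0;0 0 0 0 0 0;0 0 0 0 0 0;0 0 0 0 0 0"}}

```text
time_s: 8.18
tool_pos: [0.547, -0.0002, 0.1189]
orientation: [[-0.992, 0.123, 0.002], [0.123, 0.992, -0.003], [-0.003, -0.002, -1.0]]
force: [-1.6, -3.2, 7.7]
finger_gap: 0.31
finger_force: 30.1
```

```bash
cat > meas.py <<'E'
from h import *
import sys
c=shot('wrist',sys.argv[1]);s=env.get_state();print(s['time_s'],s['tool_pos'],s['force'],s['finger_gap'])
# rectify: sample the plane z=.051 in dilatometer axes around the mark, 0.1 mm/px (col = +y, row = -x from mark)
a=np.radians(-6.95);R=np.array([[np.cos(a),-np.sin(a)],[np.sin(a),np.cos(a)]])
N=300;jj,ii=np.meshgrid(np.arange(N),np.arange(N))
L=np.stack([(ii-120)*1e-4,(jj-150)*1e-4],-1)@R.T+np.array([.5018,.0765])
m=np.array([proj(c,[x,y,.051]) for x,y in L.reshape(-1,2)],np.float32).reshape(N,N,2)
g=cv2.cvtColor(cv2.remap(c['frame'],m[...,0],m[...,1],cv2.INTER_CUBIC),cv2.COLOR_BGR2GRAY);cv2.imwrite(f'pics/{sys.argv[1]}r.png',cv2.resize(g,None,fx=2,fy=2))
for i in range(0,N,12):
    d=np.flatnonzero(g[i]<110)
    if len(d): 
        runs=np.split(d,np.flatnonzero(np.diff(d)>1)+1);print(i,[(r[0],r[-1]) for r in runs if len(r)>12])
E
python3 meas.py w5
```

```text
8.2333 [ 5.47013717e-01 -2.19994133e-04  1.18862245e-01] [-0.49012028 -3.50231357  6.10578264] 0.31752501107216985
0 [(np.int64(64), np.int64(248))]
12 [(np.int64(121), np.int64(152))]
24 [(np.int64(120), np.int64(151))]
36 [(np.int64(121), np.int64(152))]
48 [(np.int64(123), np.int64(151))]
60 [(np.int64(122), np.int64(151))]
72 [(np.int64(122), np.int64(152))]
84 [(np.int64(122), np.int64(151))]
96 [(np.int64(122), np.int64(151))]
108 [(np.int64(122), np.int64(152))]
120 [(np.int64(121), np.int64(134)), (np.int64(136), np.int64(151))]
132 []
144 [(np.int64(114), np.int64(128))]
156 [(np.int64(112), np.int64(148))]
168 [(np.int64(113), np.int64(148))]
180 [(np.int64(112), np.int64(148)), (np.int64(267), np.int64(281))]
192 [(np.int64(111), np.int64(147)), (np.int64(267), np.int64(283))]
204 [(np.int64(111), np.int64(148)), (np.int64(268), np.int64(280))]
216 [(np.int64(112), np.int64(148)), (np.int64(172), np.int64(185)), (np.int64(268), np.int64(280))]
228 [(np.int64(112), np.int64(148)), (np.int64(172), np.int64(184)), (np.int64(267), np.int64(281))]
240 [(np.int64(112), np.int64(150)), (np.int64(268), np.int64(280))]
252 [(np.int64(110), np.int64(151))]
264 [(np.int64(116), np.int64(148))]
276 [(np.int64(115), np.int64(149))]
288 [(np.int64(115), np.int64(149))]
```

Emit:
{"name": "send_rows", "arguments": {"moves": "0 0.0004 0 0 0 0;0 0 0 0 0 0;0 0 0 0 0 0;0 0 0 0 0 0"}}

```text
time_s: 8.57
tool_pos: [0.547, -0.0001, 0.1188]
orientation: [[-0.992, 0.123, 0.002], [0.123, 0.992, -0.003], [-0.003, -0.003, -1.0]]
force: [-2.1, -4.3, 6.0]
finger_gap: 0.313
finger_force: 30.1
```

```bash
python3 meas.py w6 | sed -n '1p;5,20p' | sed 's/np.int64//g'
```

```text
8.6167 [ 5.47041479e-01 -8.49329447e-05  1.18883945e-01] [-1.10979549 -4.29778865  6.0096552 ] 0.3081389640508507
36 [((120), (151))]
48 [((121), (152))]
60 [((121), (152))]
72 [((122), (151))]
84 [((122), (151))]
96 [((123), (152))]
108 [((121), (151))]
120 [((122), (151))]
132 []
144 []
156 [((113), (148))]
168 [((114), (149))]
180 [((71), (83)), ((113), (149)), ((267), (281))]
192 [((112), (149)), ((268), (282))]
204 [((113), (149)), ((268), (280))]
216 [((113), (149)), ((268), (281))]
```

Emit:
{"name": "send_rows", "arguments": {"moves": "0 0.0004 0 0 0 0;0 0 0 0 0 0;0 0 0 0 0 0;0 0 0 0 0 0"}}

```text
time_s: 8.95
tool_pos: [0.5471, 0.0002, 0.1189]
orientation: [[-0.992, 0.123, 0.003], [0.123, 0.992, -0.003], [-0.003, -0.003, -1.0]]
force: [-1.1, -5.1, 6.7]
finger_gap: 0.318
finger_force: 30.1
```

```bash
python3 meas.py w7 | sed -n '1p;7,20p' | sed 's/np.int64//g'
```

```text
9.0 [5.47066656e-01 2.33895459e-04 1.18853520e-01] [-2.03789053 -5.58480938  5.42843941] 0.3161336396958318
60 [((123), (151))]
72 [((122), (151))]
84 [((122), (151))]
96 [((123), (151))]
108 [((123), (151))]
120 [((121), (152))]
144 [((115), (128))]
156 [((116), (152))]
168 [((117), (152))]
180 [((118), (152)), ((267), (280))]
192 [((117), (152)), ((268), (282))]
204 [((116), (152)), ((267), (280))]
216 [((117), (153))]
228 [((117), (153)), ((268), (280))]
```

Emit:
{"name": "send_rows", "arguments": {"moves": "0 -0.0008 0 0 0 0;0 0 0 0 0 0"}}

```text
time_s: 9.17
tool_pos: [0.547, 0.0002, 0.1189]
orientation: [[-0.992, 0.123, 0.003], [0.123, 0.992, -0.002], [-0.003, -0.001, -1.0]]
force: [-0.7, -2.7, 5.6]
finger_gap: 0.316
finger_force: 30.1
```

Emit:
{"name": "send_rows", "arguments": {"moves": "0 0 0 0 0 0;0 0 0 0 0 0;0 0 0 0 0 0;0 0 0 0 0 0;0 0 0 0 0 0", "gripper": 0.35}}

```text
time_s: 9.58
tool_pos: [0.5461, 0.0013, 0.1171]
orientation: [[-0.992, 0.123, -0.0], [0.123, 0.992, 0.0], [0.0, 0.0, -1.0]]
force: [0.3, 0.2, 0.1]
finger_gap: 0.647
finger_force: 0.0
```

Emit:
{"name": "send_rows", "arguments": {"moves": "0 0 0.015 0 0 0;0 0 0.025 0 0 0;0 0 0.022 0 0 0;0 0 0 0 0 0;0 0 0 0 0 0;0 0 0 0 0 0"}}

```text
time_s: 10.08
tool_pos: [0.5456, 0.0013, 0.1787]
orientation: [[-0.992, 0.123, -0.001], [0.123, 0.992, 0.0], [0.001, 0.0, -1.0]]
force: [0.3, 0.3, 0.1]
finger_gap: 0.653
finger_force: 0.0
```

```bash
python3 meas.py w8 | sed -n '1p;7,20p' | sed 's/np.int64//g'
```

```text
10.1333 [0.54536464 0.00132809 0.17826107] [0.48168768 0.20898842 0.50440782] 0.6506298366217911
60 [((127), (153))]
72 [((125), (151)), ((211), (227))]
84 [((126), (151))]
96 [((126), (152))]
108 [((126), (152))]
120 [((126), (151))]
132 []
144 [((117), (130))]
156 [((116), (149))]
168 [((114), (148))]
180 [((74), (88)), ((113), (149)), ((202), (216)), ((269), (283))]
192 [((74), (89)), ((100), (149)), ((210), (226)), ((270), (285))]
204 [((74), (89)), ((110), (149)), ((211), (227)), ((270), (285))]
216 [((75), (90)), ((100), (148)), ((211), (224)), ((228), (247)), ((271), (286))]
```

View pics/w8.png

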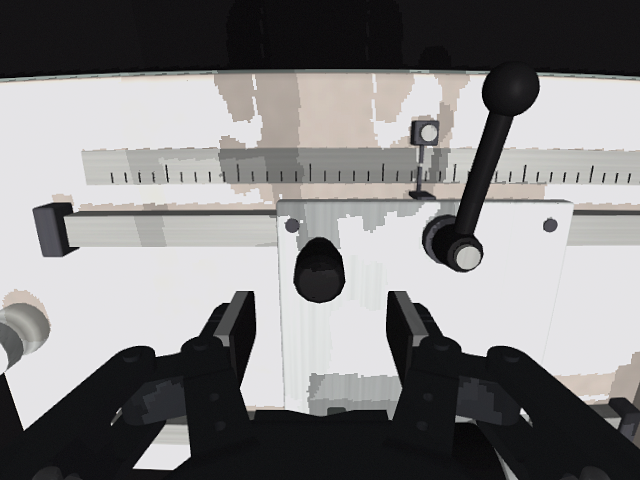

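Run:
```python
from h import *
c=np.load('w8.npz')
b=pt(c,511,88,.121);a=np.radians(-6.95)
y=np.array([-np.sin(a),np.cos(a)]);x=np.array([np.cos(a),np.sin(a)])
mark=np.array([.5018,.0765]); # x dil ~ -.137
p=pt(c,464,252,.119); print('ball',b,'pivot img',p)
piv0=np.array([.5302,-.0501])+.1350*y; print('pivot from w1',piv0)
piv=(piv0+p[:2])/2;r=b[:2]-piv;a0=np.arctan2(r[1],r[0]);print(piv,np.hypot(*r),np.degrees(a0), 'dil',np.degrees(a0-a))
# list of ball positions vs angle for cw
for k in range(0,26):
    t=a0-np.radians(4*k);q=piv+.085*np.array([np.cos(t),np.sin(t)]);print(k,round(np.degrees(t)),q.round(4),end=' ')
    if k: print(np.round((q-qp)*1000,1))
    else: print()
    qp=q
```

```text
ball [0.46404194 0.10198361 0.121     ] pivot img [0.54344253 0.07876762 0.119     ]
pivot from w1 [0.54653542 0.08390804]
[0.54498898 0.08133783] 0.0835384346701779 165.69159854535167 dil 172.64159854535168
0 166 [0.4626 0.1023] 
1 162 [0.4643 0.108 ] [1.7 5.7]
2 158 [0.4664 0.1136] [2.1 5.6]
3 154 [0.4688 0.119 ] [2.4 5.4]
4 150 [0.4716 0.1242] [2.8 5.2]
5 146 [0.4748 0.1292] [3.2 5. ]
6 142 [0.4783 0.134 ] [3.5 4.8]
7 138 [0.4821 0.1386] [3.8 4.5]
8 134 [0.4863 0.1428] [4.1 4.2]
9 130 [0.4907 0.1467] [4.4 3.9]
10 126 [0.4954 0.1504] [4.7 3.6]
11 122 [0.5003 0.1537] [4.9 3.3]
12 118 [0.5055 0.1566] [5.2 2.9]
13 114 [0.5108 0.1592] [5.3 2.6]
14 110 [0.5163 0.1614] [5.5 2.2]
15 106 [0.522  0.1632] [5.7 1.8]
16 102 [0.5278 0.1646] [5.8 1.4]
17 98 [0.5336 0.1656] [5.8 1. ]
18 94 [0.5395 0.1662] [5.9 0.6]
19 90 [0.5454 0.1663] [5.9 0.2]
20 86 [0.5514 0.1661] [ 5.9 -0.2]
21 82 [0.5573 0.1654] [ 5.9 -0.7]
22 78 [0.5631 0.1644] [ 5.8 -1.1]
23 74 [0.5689 0.1629] [ 5.7 -1.5]
24 70 [0.5745 0.1611] [ 5.6 -1.9]
25 66 [0.58   0.1588] [ 5.5 -2.3]
```

Emit:
{"name": "send_rows", "arguments": {"moves": "-0.0136 0.0168 0 0 0 -1;-0.0136 0.0168 0 0 0 -1;-0.0136 0.0168 0 0 0 -1;-0.0136 0.0168 0 0 0 -1;-0.0136 0.0168 0 0 0 -1;-0.0136 0.0168 0 0 0 -1;0 0 0 0 0 0;0 0 -0.02 0 0 0;0 0 -0.02 0 0 0;0 0 -0.011 0 0 0;0 0 0 0 0 0;0 0 0 0 0 0", "gripper": 0.45}}

```text
time_s: 11.13
tool_pos: [0.4642, 0.1016, 0.1273]
orientation: [[-0.974, 0.227, -0.003], [0.227, 0.974, -0.0], [0.003, -0.001, -1.0]]
force: [0.8, -0.4, 0.5]
finger_gap: 0.547
finger_force: 0.0
```

Emit:
{"name": "send_rows", "arguments": {"moves": "0 0 0 0 0 0;0 0 0 0 0 0;0 0 0 0 0 0;0 0 0 0 0 0", "gripper": 0.64}}

```text
time_s: 11.47
tool_pos: [0.4651, 0.1019, 0.129]
orientation: [[-0.974, 0.227, 0.001], [0.227, 0.974, 0.0], [-0.001, 0.001, -1.0]]
force: [-0.3, -0.8, -0.1]
finger_gap: 0.358
finger_force: 0.0
```

Run:
```python
from h import *
c=shot('wrist','w9');s=env.get_state();print(s)
piv=np.array([.546,.083]);t0=167
for k in range(0,26):
    t=np.radians(167-4*k);q=piv+.085*np.array([np.cos(t),np.sin(t)])
    if k: print(k,167-4*k,q.round(4),np.round((q-qp)*1000,1))
    qp=q
```

```text
{'time_s': 11.5167, 'qpos': array([ 6.94257976e-02,  2.37329853e-01,  1.90158681e+00,  9.28299539e-05,
        1.00140224e+00, -1.27289145e+00]), 'dq': array([ 4.08641902e-05,  1.74844095e-03,  3.84689581e-03,  8.19792455e-04,
       -2.43089875e-03, -1.03920857e-04]), 'effort': array([-2.42176111e-02, -3.45448565e+01, -1.99091882e+01, -1.26913441e-03,
       -9.80869343e-03, -4.89860631e-04]), 'tool_pos': array([0.46498612, 0.10192843, 0.12886503]), 'orientation': array([[-9.73999924e-01,  2.26544803e-01,  1.26525756e-03],
       [ 2.26545186e-01,  9.74000642e-01,  1.66355685e-04],
       [-1.19467466e-03,  4.48668434e-04, -9.99999186e-01]]), 'force': array([ 0.68675133, -0.1066782 , -0.32877598]), 'torque': array([-0.04212911,  0.02440585,  0.00928904]), 'finger_force': 0.0, 'finger_gap': 0.35880089019206224}
1 163 [0.4647 0.1079] [1.5 5.7]
2 159 [0.4666 0.1135] [1.9 5.6]
3 155 [0.469  0.1189] [2.3 5.5]
4 151 [0.4717 0.1242] [2.7 5.3]
5 147 [0.4747 0.1293] [3.1 5.1]
6 143 [0.4781 0.1342] [3.4 4.9]
7 139 [0.4818 0.1388] [3.7 4.6]
8 135 [0.4859 0.1431] [4.  4.3]
9 131 [0.4902 0.1472] [4.3 4. ]
10 127 [0.4948 0.1509] [4.6 3.7]
11 123 [0.4997 0.1543] [4.9 3.4]
12 119 [0.5048 0.1573] [5.1 3.1]
13 115 [0.5101 0.16  ] [5.3 2.7]
14 111 [0.5155 0.1624] [5.5 2.3]
15 107 [0.5211 0.1643] [5.6 1.9]
16 103 [0.5269 0.1658] [5.7 1.5]
17 99 [0.5327 0.167 ] [5.8 1.1]
18 95 [0.5386 0.1677] [5.9 0.7]
19 91 [0.5445 0.168 ] [5.9 0.3]
20 87 [0.5504 0.1679] [ 5.9 -0.1]
21 83 [0.5564 0.1674] [ 5.9 -0.5]
22 79 [0.5622 0.1664] [ 5.9 -0.9]
23 75 [0.568  0.1651] [ 5.8 -1.3]
24 71 [0.5737 0.1634] [ 5.7 -1.7]
25 67 [0.5792 0.1612] [ 5.5 -2.1]
```

View pics/w9.png

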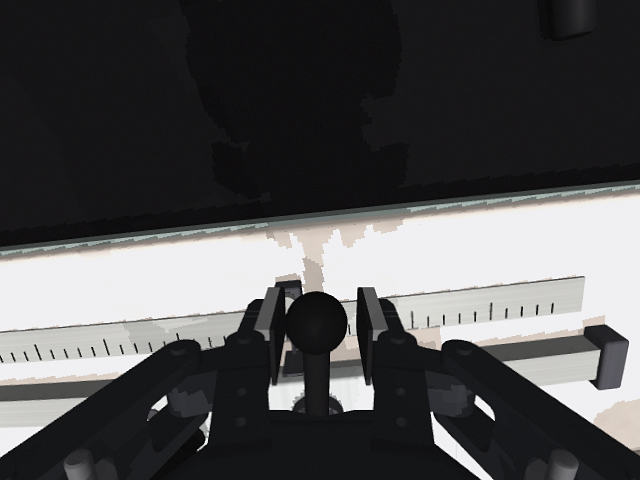

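Emit:
{"name": "send_rows", "arguments": {"moves": "0.0015 0.0057 0 0 0 -4;0.0019 0.0056 0 0 0 -4;0.0023 0.0055 0 0 0 -4;0.0027 0.0053 0 0 0 -4;0.0031 0.0051 0 0 0 -4;0.0034 0.0049 0 0 0 -4;0.0037 0.0046 0 0 0 -4"}}

```text
time_s: 12.1
tool_pos: [0.4833, 0.138, 0.1286]
orientation: [[-0.752, 0.659, 0.0], [0.659, 0.752, -0.002], [-0.001, -0.001, -1.0]]
force: [-0.2, -3.1, 0.2]
finger_gap: 0.358
finger_force: 1.2
```

Emit:
{"name": "send_rows", "arguments": {"moves": "0.002 0.0021 0 0 0 -2;0.002 0.0021 0 0 0 -2;0.0022 0.0021 0 0 0 -2"}}

```text
time_s: 12.35
tool_pos: [0.4892, 0.1442, 0.1285]
orientation: [[-0.68, 0.733, -0.0], [0.733, 0.68, -0.002], [-0.001, -0.002, -1.0]]
force: [0.4, -3.3, 0.4]
finger_gap: 0.36
finger_force: 1.2
```

Emit:
{"name": "send_rows", "arguments": {"moves": "0.0022 0.002 0 0 0 -2;0.0023 0.0019 0 0 0 -2;0.0023 0.0018 0 0 0 -2"}}

```text
time_s: 12.6
tool_pos: [0.4958, 0.1498, 0.1285]
orientation: [[-0.6, 0.8, -0.001], [0.8, 0.6, -0.002], [-0.001, -0.002, -1.0]]
force: [-1.8, -2.8, 0.3]
finger_gap: 0.364
finger_force: 1.2
```

Emit:
{"name": "send_rows", "arguments": {"moves": "0.0024 0.0017 0 0 0 -2;0.0025 0.0017 0 0 0 -2;0.0025 0.0016 0 0 0 -2"}}

```text
time_s: 12.85
tool_pos: [0.503, 0.1548, 0.1284]
orientation: [[-0.513, 0.858, -0.001], [0.858, 0.513, -0.002], [-0.001, -0.002, -1.0]]
force: [-1.7, -1.8, 0.9]
finger_gap: 0.358
finger_force: 1.3
```

Emit:
{"name": "send_rows", "arguments": {"moves": "0.0026 0.0015 0 0 0 -2;0.0026 0.0014 0 0 0 -2;0.0027 0.0013 0 0 0 -2"}}

```text
time_s: 13.1
tool_pos: [0.5107, 0.1589, 0.1284]
orientation: [[-0.42, 0.907, -0.002], [0.907, 0.42, -0.002], [-0.001, -0.003, -1.0]]
force: [-1.7, -3.5, 0.7]
finger_gap: 0.36
finger_force: 1.3
```

Emit:
{"name": "send_rows", "arguments": {"moves": "0.0027 0.0012 0 0 0 -2;0.0028 0.0011 0 0 0 -2"}}

```text
time_s: 13.27
tool_pos: [0.5159, 0.1611, 0.1284]
orientation: [[-0.356, 0.934, -0.002], [0.934, 0.356, -0.002], [-0.001, -0.003, -1.0]]
force: [-2.6, -2.8, 1.3]
finger_gap: 0.36
finger_force: 1.6
```

Emit:
{"name": "send_rows", "arguments": {"moves": "0.0028 0.001 0 0 0 -2;0.0028 0.0009 0 0 0 -2"}}

```text
time_s: 13.43
tool_pos: [0.5212, 0.163, 0.1283]
orientation: [[-0.29, 0.957, -0.003], [0.957, 0.29, -0.002], [-0.001, -0.004, -1.0]]
force: [-3.2, -3.8, 3.1]
finger_gap: 0.358
finger_force: 1.9
```

Emit:
{"name": "send_rows", "arguments": {"moves": "0.0029 0.0008 0 0 0 -2;0.0029 0.0007 0 0 0 -2"}}

```text
time_s: 13.6
tool_pos: [0.5265, 0.1645, 0.1283]
orientation: [[-0.222, 0.975, -0.004], [0.975, 0.222, -0.002], [-0.001, -0.005, -1.0]]
force: [-3.8, -2.8, 3.0]
finger_gap: 0.359
finger_force: 2.3
```

Emit:
{"name": "send_rows", "arguments": {"moves": "0.0029 0.0006 0 0 0 -2;0.0029 0.0005 0 0 0 -2"}}

```text
time_s: 13.77
tool_pos: [0.5318, 0.1656, 0.1282]
orientation: [[-0.154, 0.988, -0.005], [0.988, 0.154, -0.002], [-0.002, -0.006, -1.0]]
force: [-4.5, -1.4, 3.3]
finger_gap: 0.365
finger_force: 2.7
```

Emit:
{"name": "send_rows", "arguments": {"moves": "0.003 0.0004 0 0 0 -2;0.003 0.0003 0 0 0 -2"}}

```text
time_s: 13.93
tool_pos: [0.5373, 0.1664, 0.1281]
orientation: [[-0.084, 0.996, -0.006], [0.996, 0.084, -0.002], [-0.002, -0.007, -1.0]]
force: [-5.5, -3.1, 2.2]
finger_gap: 0.361
finger_force: 3.0
```

Emit:
{"name": "send_rows", "arguments": {"moves": "0.003 0.0002 0 0 0 -2;0.003 0.0001 0 0 0 -2"}}

```text
time_s: 14.1
tool_pos: [0.5427, 0.1667, 0.1281]
orientation: [[-0.015, 1.0, -0.008], [1.0, 0.015, -0.002], [-0.002, -0.008, -1.0]]
force: [-5.7, -2.6, 4.7]
finger_gap: 0.359
finger_force: 3.5
```

Emit:
{"name": "send_rows", "arguments": {"moves": "0.003 -0.0001 0 0 0 -2;0.003 -0.0002 0 0 0 -2"}}

```text
time_s: 14.27
tool_pos: [0.5486, 0.1669, 0.1281]
orientation: [[0.055, 0.998, -0.008], [0.998, -0.055, -0.001], [-0.002, -0.008, -1.0]]
force: [-7.9, -1.0, 4.9]
finger_gap: 0.361
finger_force: 3.9
```

Emit:
{"name": "send_rows", "arguments": {"moves": "0.003 -0.0003 0 0 0 -2;0.002 -0.0003 0 0 0 -1"}}

```text
time_s: 14.43
tool_pos: [0.5531, 0.1666, 0.1281]
orientation: [[0.108, 0.994, -0.009], [0.994, -0.108, -0.001], [-0.002, -0.009, -1.0]]
force: [-5.7, 1.1, 3.8]
finger_gap: 0.362
finger_force: 2.6
```

Run:
```python
from plant import env
for i in range(8):
    env.read_camera('top');s=env.get_state();print(s['tool_pos'].round(4),s['force'].round(2),round(s['finger_force'],2),s['force']@s['orientation'][:,1])
```

```text
[0.5545 0.1668 0.1282] [-3.12  0.27  2.22] 1.84 -3.148112749357636
[0.5553 0.1668 0.1283] [-3.45  1.62  1.77] 1.65 -3.610777423786878
[0.5558 0.1669 0.1283] [-3.85  0.86  1.58] 1.7 -3.9255483775426914
[0.5561 0.1668 0.1283] [-4.05  0.05  0.69] 1.77 -4.034660789151563
[0.5563 0.1669 0.1284] [-3.7   1.09  1.96] 1.84 -3.796213838381135
[0.5564 0.1669 0.1283] [-3.2   1.31  1.23] 1.9 -3.317618320071783
[0.5566 0.1669 0.1283] [-3.56  0.29  1.6 ] 1.96 -3.5713304385816125
[0.5567 0.1669 0.1283] [-4.33  1.05  2.31] 2.02 -4.4169429541530585
```

Emit:
{"name": "send_rows", "arguments": {"moves": "-0.001 0 0 0 0 0;0 0 0 0 0 0;0 0 0 0 0 0;0 0 0 0 0 0;0 0 0.01 0 0 0;0 0 0.02 0 0 0;0 0 0.025 0 0 0;0 0 0 0 0 0", "gripper": 0.45}}

```text
time_s: 15.5
tool_pos: [0.5595, 0.1673, 0.1888]
orientation: [[0.106, 0.994, 0.01], [0.994, -0.106, 0.002], [0.003, 0.01, -1.0]]
force: [1.6, -0.4, 1.2]
finger_gap: 0.549
finger_force: 0.0
```

Emit:
{"name": "send_rows", "arguments": {"moves": "-0.005 -0.016 0 0 0 7;-0.005 -0.016 0 0 0 7;-0.005 -0.016 0 0 0 7;-0.005 -0.016 0 0 0 7;-0.005 -0.016 0 0 0 7;-0.005 -0.016 0 0 0 7;-0.005 -0.016 0 0 0 7;0 0 0 0 0 7;0 0 0 0 0 7;0 0 0 0 0 7;0 0 0 0 0 7;0 0 0 0 0 7"}}

```text
time_s: 16.5
tool_pos: [0.5215, 0.0546, 0.1838]
orientation: [[-0.979, 0.204, 0.001], [0.204, 0.979, -0.0], [-0.001, 0.0, -1.0]]
force: [-0.6, -0.6, -0.1]
finger_gap: 0.549
finger_force: 0.0
```

Emit:
{"name": "send_rows", "arguments": {"moves": "0 0 0 0 0 5;0 0 0 0 0 0;0 0 0 0 0 0;0 0 0 0 0 0"}}

```text
time_s: 16.83
tool_pos: [0.5213, 0.0547, 0.1836]
orientation: [[-0.992, 0.125, 0.001], [0.125, 0.992, 0.0], [-0.001, 0.0, -1.0]]
force: [0.3, -0.2, -0.8]
finger_gap: 0.548
finger_force: 0.0
```

```bash
python3 meas.py w10 | sed -n '1p;4,28p' | sed 's/np.int64//g'
python3 - <<'E'
from h import *
c=np.load('top0.npz');d=env.read_camera('top');f=d['frame']
# lever ball in top view: darkest blob near expected circle
piv=np.array([.546,.083])
for t in range(60,120,4):
    q=piv+.085*np.array([np.cos(np.radians(t)),np.sin(np.radians(t))]);u,v=map(int,np.round(proj(d,[*q,.121])));print(t,f[v-1:v+2,u-1:u+2].mean().round(),end='; ')
E
```

```text
16.8833 [0.52131362 0.0547331  0.18349198] [-0.21054826 -0.8550489  -0.06395387] 0.5530277573370265
24 [((133), (160))]
36 [((135), (157))]
48 [((135), (153))]
60 [((136), (153))]
72 [((136), (153))]
84 [((136), (153))]
96 [((136), (153))]
108 [((137), (154))]
144 []
156 [((120), (143))]
168 [((118), (145))]
180 [((118), (145))]
192 [((117), (145))]
204 [((117), (146))]
216 [((117), (141))]
228 [((118), (141))]
240 [((112), (145))]
252 [((118), (145))]
264 [((124), (142))]
276 [((122), (145))]
288 [((122), (145))]
60 127.0; 64 89.0; 68 89.0; 72 138.0; 76 208.0; 80 209.0; 84 210.0; 88 208.0; 92 207.0; 96 206.0; 100 204.0; 104 202.0; 108 182.0; 112 172.0; 116 150.0;
```

Run:
```python
import cv2,numpy as np
for n in('w7','w8','w10'):
    g=cv2.imread(f'pics/{n}r.png',0)
    g=cv2.resize(g,(300,300),interpolation=cv2.INTER_AREA)
    for a,b in((50,110),(160,210)): print(n,g[a:b,96:176:3].mean(0).astype(int).tolist())
```

```text
w7 [216, 216, 216, 217, 217, 218, 214, 205, 165, 81, 26, 39, 74, 92, 95, 91, 88, 86, 97, 124, 160, 187, 195, 193, 191, 190, 191]
w7 [193, 164, 132, 122, 119, 122, 125, 103, 53, 20, 24, 54, 85, 97, 93, 90, 89, 86, 90, 114, 158, 191, 197, 194, 182, 146, 94]
w8 [132, 133, 146, 166, 188, 205, 211, 204, 179, 142, 104, 74, 64, 67, 78, 84, 80, 79, 92, 115, 143, 162, 175, 179, 180, 179, 178]
w8 [124, 114, 110, 112, 112, 111, 104, 91, 72, 50, 38, 44, 62, 77, 81, 84, 86, 95, 117, 141, 163, 175, 181, 182, 176, 158, 137]
w10 [223, 223, 223, 223, 223, 223, 223, 227, 233, 226, 208, 180, 144, 114, 92, 90, 91, 83, 84, 104, 133, 173, 206, 228, 235, 223, 198]
w10 [226, 231, 216, 197, 175, 149, 132, 112, 94, 84, 83, 91, 96, 95, 94, 86, 88, 128, 184, 226, 231, 222, 222, 220, 223, 230, 224]
```

Emit:
{"name": "send_rows", "arguments": {"moves": "-0.013 0.0113 0 0 0 0;-0.013 0.0113 0 0 0 0;0 0 -0.02 0 0 0;0 0 -0.0185 0 0 0;0 0 0 0 0 0;0 0 0 0 0 0;0 0 0 0 0 0"}}

```text
time_s: 17.52
tool_pos: [0.4951, 0.0779, 0.1456]
orientation: [[-0.992, 0.123, 0.001], [0.123, 0.992, 0.0], [-0.001, 0.0, -1.0]]
force: [0.2, -1.0, 0.3]
finger_gap: 0.548
finger_force: 0.0
```

```bash
python3 meas.py w11 | head -1
python3 - <<'E'
import cv2,numpy as np
g=cv2.resize(cv2.imread('pics/w11r.png',0),(300,300),interpolation=cv2.INTER_AREA)
for a in range(30,270,20): print(a,g[a:a+10,90:190:3].mean(0).astype(int).tolist())
E
```

```text
17.5667 [0.49560174 0.07772346 0.14586284] [0.05514269 0.37753634 0.25890762] 0.5538545658570587
30 [219, 219, 219, 219, 218, 218, 219, 219, 220, 222, 221, 218, 209, 197, 180, 145, 113, 93, 93, 90, 88, 93, 101, 140, 188, 225, 226, 222, 221, 220, 220, 220, 220, 220]
50 [218, 218, 218, 218, 218, 219, 218, 218, 218, 218, 219, 225, 225, 212, 189, 150, 112, 91, 90, 87, 86, 91, 100, 137, 188, 227, 226, 221, 220, 219, 218, 218, 219, 219]
70 [215, 217, 219, 219, 219, 218, 218, 218, 218, 218, 219, 225, 224, 211, 186, 147, 113, 91, 91, 87, 87, 91, 96, 135, 190, 227, 226, 221, 220, 219, 218, 218, 219, 219]
90 [204, 214, 215, 208, 203, 202, 201, 199, 202, 211, 221, 226, 224, 222, 204, 160, 116, 92, 91, 88, 89, 86, 81, 125, 189, 234, 232, 225, 224, 222, 223, 222, 220, 218]
110 [197, 197, 197, 197, 196, 196, 197, 196, 199, 207, 200, 171, 141, 131, 125, 107, 92, 90, 96, 97, 95, 98, 104, 134, 173, 201, 201, 198, 198, 197, 197, 197, 197, 197]
130 [201, 201, 201, 201, 201, 202, 201, 201, 203, 207, 208, 210, 195, 164, 133, 121, 121, 117, 122, 155, 191, 210, 206, 204, 203, 202, 201, 201, 202, 202, 202, 
[... 300 characters left out ...]
192, 191, 193, 197, 193, 186, 154, 90, 52]
190 [61, 62, 110, 176, 205, 198, 202, 209, 185, 143, 104, 90, 81, 81, 83, 80, 81, 87, 95, 97, 102, 136, 176, 198, 195, 193, 192, 193, 199, 193, 184, 150, 89, 53]
210 [75, 69, 115, 177, 201, 194, 199, 204, 179, 139, 101, 88, 81, 81, 82, 76, 80, 100, 129, 164, 189, 200, 195, 194, 193, 193, 193, 194, 197, 192, 186, 155, 93, 56]
230 [83, 82, 105, 134, 145, 143, 146, 148, 136, 117, 98, 89, 83, 83, 83, 81, 82, 87, 95, 104, 110, 114, 113, 112, 112, 112, 112, 113, 115, 115, 116, 107, 83, 67]
250 [183, 182, 182, 182, 181, 182, 186, 189, 176, 156, 125, 101, 83, 81, 80, 74, 81, 99, 126, 155, 176, 188, 185, 185, 184, 183, 183, 183, 183, 184, 184, 184, 184, 184]
```

Run:
```python
from h import *
a=np.radians(-6.95);R=np.array([[np.cos(a),-np.sin(a)],[np.sin(a),np.cos(a)]])
def w(i,j): return R@np.array([(i-120)*1e-4,(j-150)*1e-4])+np.array([.5018,.0765])
for n,jm,jp in(('w11',147.5,132.5),('w7',143,141)):
    c=np.load(n+'.npz')
    for nm,i,j in [('mark',i,jm) for i in range(30,115,14)]+[('ptr',i,jp) for i in range(160,270,14)]+[('scale',i,220) for i in (60,100,140)]:
        u,v=proj(c,[*w(i,j),.051]);q=pt(c,u,v);l=R.T@(q[:2]-np.array([.5018,.0765]))
        print(n,nm,i,(q[2]*1000).round(1),(l*1000).round(2),round(u,1),round(v,1))
```

```text
w11 mark 30 50.0 [-8.68 -0.26] 318.4 248.4
w11 mark 44 49.3 [-7.01 -0.26] 318.4 250.6
w11 mark 58 49.7 [-5.76 -0.26] 318.4 252.7
w11 mark 72 49.5 [-4.27 -0.26] 318.4 254.8
w11 mark 86 49.5 [-2.88 -0.26] 318.4 256.9
w11 mark 100 49.4 [-1.42 -0.26] 318.4 259.0
w11 mark 114 48.9 [ 0.17 -0.27] 318.4 261.1
w11 ptr 160 53.3 [ 3.11 -1.72] 316.1 267.9
w11 ptr 174 53.9 [ 4.23 -1.71] 316.1 269.9
w11 ptr 188 54.0 [ 5.57 -1.71] 316.1 272.0
w11 ptr 202 53.9 [ 7.02 -1.71] 316.1 274.0
w11 ptr 216 52.6 [ 8.91 -1.73] 316.2 276.1
w11 ptr 230 54.0 [ 9.74 -1.71] 316.2 278.1
w11 ptr 244 53.6 [11.29 -1.71] 316.2 280.1
w11 ptr 258 52.5 [13.13 -1.73] 316.2 282.1
w11 scale 60 48.1 [-4.99  7.08] 329.9 253.0
w11 scale 100 47.4 [-0.68  7.1 ] 329.9 259.0
w11 scale 140 46.6 [3.68 7.12] 329.9 264.9
w7 mark 30 49.4 [-8.91 -0.13] 455.7 151.0
w7 mark 44 51.1 [-7.6  -0.73] 455.4 153.8
w7 mark 58 50.3 [-6.15 -0.46] 455.2 156.6
w7 mark 72 49.6 [-4.69 -0.21] 454.9 159.3
w7 mark 86 49.4 [-3.26 -0.11] 454.6 162.1
w7 mark 100 49.9 [-1.89 -0.29] 454.4 164.8
w7 mark 114 48.6 [-0.36  0.16] 454.1 167.6
w7 ptr 160 54.9 [ 3.51 -2.31] 452.9 176.5
w7 ptr 174 53.3 [ 5.09 -1.74] 452.7 179.2
w7 ptr 188 54.7 [ 6.29 -2.22] 452.4 181.9
w7 ptr 202 54.2 [ 7.73 -2.04] 452.1 184.6
w7 ptr 216 53.7 [ 9.19 -1.86] 451.9 187.2
w7 ptr 230 53.7 [10.56 -1.88] 451.6 189.9
w7 ptr 244 53.0 [12.06 -1.63] 451.4 192.5
w7 ptr 258 53.3 [13.4  -1.72] 451.1 195.1
w7 scale 60 46.8 [-5.69  8.7 ] 469.9 157.1
w7 scale 100 46.9 [-1.61  8.66] 469.1 164.9
w7 scale 140 46.3 [2.54 8.88] 468.2 172.7
```

Emit:
{"name": "send_rows", "arguments": {"moves": "0 0 0.02 0 0 0;0 0 0.02 0 0 0;0.006 0.009 0 0 0 -7;0.006 0.009 0 0 0 -7;0.006 0.009 0 0 0 -7;0.006 0.009 0 0 0 -7;0.006 0.009 0 0 0 -7;0.006 0.009 0 0 0 -7;0.006 0.009 0 0 0 -7;0.006 0.009 0 0 0 -7;0.006 0.009 0 0 0 -7;0.005 0.008 0 0 0 -7"}}

```text
time_s: 18.57
tool_pos: [0.5552, 0.167, 0.1861]
orientation: [[-0.217, 0.976, 0.002], [0.976, 0.217, 0.001], [0.0, 0.002, -1.0]]
force: [-0.1, -0.1, 0.0]
finger_gap: 0.549
finger_force: 0.0
```

Emit:
{"name": "send_rows", "arguments": {"moves": "0 0 0 0 0 -7;0 0 0 0 0 -7;0 0 0 0 0 -4;0 0 -0.02 0 0 0;0 0 -0.025 0 0 0;0 0 -0.012 0 0 0;0 0 0 0 0 0;0 0 0 0 0 0"}}

```text
time_s: 19.23
tool_pos: [0.5544, 0.1664, 0.1283]
orientation: [[0.089, 0.996, 0.0], [0.996, -0.089, 0.0], [0.0, 0.0, -1.0]]
force: [0.4, 0.5, 0.4]
finger_gap: 0.554
finger_force: 0.0
```

Emit:
{"name": "send_rows", "arguments": {"moves": "0 0 0 0 0 0;0 0 0 0 0 0;0 0 0 0 0 0", "gripper": 0.64}}

```text
time_s: 19.48
tool_pos: [0.5551, 0.1665, 0.1292]
orientation: [[0.089, 0.996, 0.003], [0.996, -0.089, 0.0], [0.001, 0.003, -1.0]]
force: [-0.9, 0.3, 0.8]
finger_gap: 0.36
finger_force: 0.0
```

Emit:
{"name": "send_rows", "arguments": {"moves": "-0.0059 0.0005 0 0 0 4;-0.0059 0.0001 0 0 0 4;-0.0059 -0.0003 0 0 0 4;-0.0059 -0.0007 0 0 0 4;-0.0058 -0.0011 0 0 0 4;-0.0057 -0.0015 0 0 0 4;-0.0056 -0.0019 0 0 0 4;-0.0055 -0.0023 0 0 0 4;-0.0053 -0.0027 0 0 0 4"}}

```text
time_s: 20.23
tool_pos: [0.5044, 0.1566, 0.129]
orientation: [[-0.517, 0.856, 0.005], [0.856, 0.517, 0.001], [-0.002, 0.005, -1.0]]
force: [1.9, 0.1, 0.2]
finger_gap: 0.362
finger_force: 1.0
```

Emit:
{"name": "send_rows", "arguments": {"moves": "-0.0051 -0.0031 0 0 0 4;-0.0049 -0.0034 0 0 0 4;-0.0046 -0.0037 0 0 0 4;-0.0043 -0.004 0 0 0 4;-0.004 -0.0043 0 0 0 4;-0.0037 -0.0046 0 0 0 4;-0.0034 -0.0049 0 0 0 4;-0.0031 -0.0051 0 0 0 4;-0.0027 -0.0053 0 0 0 4;-0.0023 -0.0055 0 0 0 4;0 0 0 0 0 0;0 0 0 0 0 0"}}

```text
time_s: 21.23
tool_pos: [0.4649, 0.1125, 0.1285]
orientation: [[-0.944, 0.329, 0.001], [0.329, 0.944, 0.0], [-0.001, 0.001, -1.0]]
force: [0.3, -0.4, -0.0]
finger_gap: 0.357
finger_force: 0.0
```

Emit:
{"name": "send_rows", "arguments": {"moves": "0 0 0.012 0 0 0;0 0 0.02 0 0 0;0 0 0.021 0 0 0;0.0136 -0.0186 0 0 0 2;0.0136 -0.0186 0 0 0 2;0.0136 -0.0186 0 0 0 2;0.0136 -0.0186 0 0 0 2;0.0136 -0.0186 0 0 0 2;0.0136 -0.0186 0 0 0 2;0 0 0 0 0 0;0 0 0 0 0 0", "gripper": 0.35}}

```text
time_s: 22.15
tool_pos: [0.5467, 0.0004, 0.1807]
orientation: [[-0.992, 0.127, -0.001], [0.127, 0.992, 0.0], [0.001, 0.0, -1.0]]
force: [0.3, 0.5, -0.8]
finger_gap: 0.651
finger_force: 0.0
```

Emit:
{"name": "send_rows", "arguments": {"moves": "0 0 -0.02 0 0 0;0 0 -0.025 0 0 0;0 0 -0.014 0 0 0;0 0 -0.004 0 0 0;0 0 0 0 0 0"}}

```text
time_s: 22.57
tool_pos: [0.5447, 0.002, 0.1168]
orientation: [[-0.992, 0.123, -0.003], [0.123, 0.992, 0.001], [0.003, 0.0, -1.0]]
force: [0.8, -0.1, 0.5]
finger_gap: 0.649
finger_force: 0.0
```

Emit:
{"name": "send_rows", "arguments": {"moves": "0 0 0 0 0 0;0 0 0 0 0 0;0 0 0 0 0 0;0 0 0 0 0 0;0 0 0 0 0 0;0 0 0 0 0 0;0 0 0 0 0 0;0 0 0 0 0 0", "gripper": 1, "grip_force": 30}}

```text
time_s: 23.23
tool_pos: [0.5469, 0.0008, 0.1193]
orientation: [[-0.992, 0.124, 0.002], [0.124, 0.992, -0.0], [-0.003, -0.0, -1.0]]
force: [-1.3, -0.1, 6.0]
finger_gap: 0.318
finger_force: 30.0
```

```bash
cat > m2.py <<'E'
from h import *
import sys
c=shot('wrist',sys.argv[1]);s=env.get_state();print(s['time_s'],s['tool_pos'].round(5),s['force'].round(1))
a=np.radians(-6.95);R=np.array([[np.cos(a),-np.sin(a)],[np.sin(a),np.cos(a)]])
# right-edge position (dil y, mm) of mark (top z zm) and pointer (top z zp), averaged over the bars' lengths
def edge(z,xs):
    out=[]
    js=np.arange(-6,8,.05)
    prof=np.mean([cv2.remap(cv2.cvtColor(c['frame'],cv2.COLOR_BGR2GRAY),np.array([[proj(c,[*(R@np.array([x,j])*1e-3+[.5018,.0765]),z]) for j in js]],np.float32),None,cv2.INTER_LINEAR)[0] for x in xs],0)
    k=np.argmin(np.abs(js+1.0)) if len(sys.argv)<3 else np.argmin(np.abs(js-float(sys.argv[2])))
    e=k+np.argmax(prof[k:k+70]>140);return js[e]
print('mark',edge(.0495,np.arange(-8,-1,1)),'ptr',edge(.0535,np.arange(5.5,11,.5)))
E
for n in w7 w8 w10 w11;do python3 - $n <<'E'
import sys,re;n=sys.argv[1];src=open('m2.py').read().replace("c=shot('wrist',sys.argv[1]);s=env.get_state();print(s['time_s'],s['tool_pos'].round(5),s['force'].round(1))","c=np.load(sys.argv[1]+'.npz')");exec(src)
E
done; python3 m2.py w12
```

```text
mark 0.9999999999999751 ptr -0.4000000000000199
mark 1.049999999999975 ptr -0.3500000000000201
mark 0.7999999999999758 ptr -0.4500000000000197
mark 0.9499999999999753 ptr 0.09999999999997833
23.2833 [0.54692 0.00078 0.11931] [-1.   0.1  6.6]
mark 0.9499999999999753 ptr 0.09999999999997833
```

```bash
sed -i "s/np.arange(5.5,11,.5)))/np.arange(3,5,.5)),edge(.0535,np.arange(10.5,13.6,.5)),edge(.0535,np.arange(5.5,11,.5)))/" m2.py
for n in w7 w8 w10 w11 w12;do python3 - $n <<'E'
import sys,re;n=sys.argv[1];src=open('m2.py').read().replace("c=shot('wrist',sys.argv[1]);s=env.get_state();print(s['time_s'],s['tool_pos'].round(5),s['force'].round(1))","c=np.load(sys.argv[1]+'.npz')").replace('out=[]','').replace('return js[e]','return round(float(js[e]),2)');exec(src)
E
done
```

```text
mark 1.0 ptr -0.45 -0.05 -0.4
mark 1.05 ptr -0.5 -1.0 -0.35
mark 0.8 ptr -0.45 -0.3 -0.45
mark 0.95 ptr -0.2 -0.1 0.1
mark 0.95 ptr -0.0 0.25 0.1
```

Emit:
{"name": "send_rows", "arguments": {"moves": "0.0001 0.001 0 0 0 0;0.0001 0.0008 0 0 0 0;0 0 0 0 0 0;0 0 0 0 0 0;0 0 0 0 0 0"}}

```text
time_s: 23.7
tool_pos: [0.547, 0.0014, 0.1193]
orientation: [[-0.992, 0.123, 0.002], [0.123, 0.992, -0.003], [-0.002, -0.002, -1.0]]
force: [-1.5, -3.6, 6.0]
finger_gap: 0.318
finger_force: 30.0
```

```bash
python3 m2.py w13
```

```text
23.75 [0.54698 0.00136 0.11932] [-1.6 -2.9  6. ]
mark 0.9499999999999753 ptr 0.6499999999999764 0.749999999999976 0.6499999999999764
```

Emit:
{"name": "send_rows", "arguments": {"moves": "0 0.0006 0 0 0 0;0 0 0 0 0 0;0 0 0 0 0 0;0 0 0 0 0 0"}}

```text
time_s: 24.08
tool_pos: [0.547, 0.0018, 0.1193]
orientation: [[-0.992, 0.123, 0.002], [0.123, 0.992, -0.003], [-0.002, -0.003, -1.0]]
force: [-0.6, -4.7, 5.2]
finger_gap: 0.314
finger_force: 30.0
```

```bash
python3 m2.py w14
```

```text
24.1333 [0.54704 0.00179 0.11934] [-1.2 -3.9  7.4]
mark 0.9499999999999753 ptr 1.049999999999975 2.39999999999997 2.3499999999999694
```

Emit:
{"name": "send_rows", "arguments": {"moves": "0 -0.0008 0 0 0 0;0 0 0 0 0 0"}}

```text
time_s: 24.3
tool_pos: [0.547, 0.0018, 0.1193]
orientation: [[-0.992, 0.124, 0.002], [0.124, 0.992, -0.001], [-0.002, -0.001, -1.0]]
force: [-2.1, -2.7, 6.3]
finger_gap: 0.318
finger_force: 30.0
```

Emit:
{"name": "send_rows", "arguments": {"moves": "0 0 0 0 0 0;0 0 0 0 0 0;0 0 0 0 0 0;0 0 0 0 0 0;0 0 0.02 0 0 0;0 0 0.025 0 0 0;0 0 0.022 0 0 0;-0.017 0.025 0 0 0 0;-0.017 0.025 0 0 0 0;-0.017 0.025 0 0 0 0;0 0 0 0 0 0;0 0 0 0 0 0", "gripper": 0.35}}

```text
time_s: 25.3
tool_pos: [0.4945, 0.0786, 0.1849]
orientation: [[-0.993, 0.121, -0.0], [0.121, 0.993, 0.0], [0.0, 0.0, -1.0]]
force: [0.3, -0.2, 0.6]
finger_gap: 0.645
finger_force: 0.0
```

```bash
cat > m3.py <<'E'
from h import *
import sys
try: c=np.load(sys.argv[1]+'.npz')
except Exception: c=shot('wrist',sys.argv[1]);s=env.get_state();print(s['time_s'],s['tool_pos'].round(5))
a=np.radians(-6.95);R=np.array([[np.cos(a),-np.sin(a)],[np.sin(a),np.cos(a)]]);G=cv2.cvtColor(c['frame'],cv2.COLOR_BGR2GRAY);js=np.arange(-5,5,.25)
def row(z,x): return cv2.remap(G,np.array([[proj(c,[*(R@np.array([x,j])*1e-3+[.5018,.0765]),z]) for j in js]],np.float32),None,cv2.INTER_LINEAR)[0].astype(int).tolist()
print(js[0],js[-1])
for z,x in [(.0495,-7),(.0495,-4),(.0495,-2),(.0535,3),(.0535,4.5),(.0535,8),(.0535,11),(.0535,12.5),(.0535,14)]: print(x,row(z,x))
E
python3 m3.py w11; python3 m3.py w15
```

```text
-5.0 4.75
-7 [218, 218, 218, 218, 218, 218, 219, 219, 220, 221, 222, 214, 197, 182, 150, 118, 101, 96, 91, 91, 91, 95, 106, 115, 154, 195, 218, 219, 221, 220, 220, 219, 219, 218, 218, 219, 219, 219, 219, 219]
-4 [219, 219, 219, 219, 219, 219, 219, 219, 220, 221, 223, 214, 196, 180, 148, 117, 102, 96, 91, 90, 90, 95, 104, 113, 153, 195, 218, 220, 222, 221, 220, 219, 219, 219, 219, 219, 219, 219, 219, 219]
-2 [205, 203, 201, 200, 200, 200, 206, 214, 221, 222, 224, 218, 209, 195, 158, 123, 104, 96, 90, 90, 90, 92, 94, 96, 147, 194, 222, 223, 224, 224, 223, 222, 222, 222, 221, 220, 219, 219, 219, 219]
3 [199, 200, 200, 197, 168, 142, 124, 111, 99, 92, 84, 81, 80, 79, 78, 77, 81, 86, 95, 136, 177, 194, 196, 197, 197, 196, 195, 195, 195, 196, 196, 197, 197, 198, 199, 200, 200, 199, 199, 198]
4.5 [174, 189, 194, 191, 165, 136, 120, 109, 100, 94, 88, 86, 85, 85, 84, 83, 85, 89, 96, 134, 171, 188, 191, 194, 193, 192, 192, 192, 192, 193, 194, 188, 175, 162, 117, 73, 69, 107, 144, 161]
8 [182, 188, 191, 193, 195, 196, 171, 138, 111, 99, 86, 83, 84, 83, 82, 81, 95, 114, 133, 157, 180, 188, 190, 
[... 1784 characters left out ...]
 104, 93, 88, 83, 80, 78, 76, 108, 148, 188, 193, 195, 197, 198, 200, 201, 172, 142, 115, 112, 110, 110, 139, 167]
11 [110, 113, 115, 115, 115, 116, 116, 116, 116, 117, 117, 116, 114, 112, 105, 96, 88, 85, 84, 83, 82, 81, 81, 90, 101, 112, 114, 114, 115, 115, 115, 115, 106, 97, 89, 91, 92, 96, 117, 138]
12.5 [169, 169, 169, 169, 169, 169, 169, 169, 170, 170, 171, 166, 160, 153, 137, 116, 96, 89, 86, 83, 81, 80, 79, 104, 134, 165, 169, 170, 171, 171, 171, 170, 170, 170, 170, 170, 170, 170, 170, 170]
14 [178, 178, 178, 178, 178, 178, 178, 178, 179, 180, 181, 177, 170, 163, 143, 117, 91, 82, 77, 72, 70, 68, 67, 101, 136, 174, 179, 181, 183, 182, 181, 180, 180, 180, 180, 180, 180, 180, 180, 179]
```

Emit:
{"name": "send_rows", "arguments": {"moves": "-0.0098 0.0127 0 0 0 -5;-0.0098 0.0127 0 0 0 -5;-0.0099 0.0128 0 0 0 -5;0 0 0 0 0 0;0 0 -0.02 0 0 0;0 0 -0.025 0 0 0;0 0 -0.012 0 0 0;0 0 0 0 0 0;0 0 0 0 0 0", "gripper": 0.45}}

```text
time_s: 26.1
tool_pos: [0.4667, 0.1149, 0.1274]
orientation: [[-0.927, 0.376, -0.001], [0.376, 0.927, -0.0], [0.0, -0.001, -1.0]]
force: [0.4, -0.6, 0.7]
finger_gap: 0.548
finger_force: 0.0
```

Emit:
{"name": "send_rows", "arguments": {"moves": "0 0 0 0 0 0;0 0 0 0 0 0;0 0 0 0 0 0;0 0 0 0 0 0", "gripper": 0.64}}

```text
time_s: 26.43
tool_pos: [0.4665, 0.1157, 0.1286]
orientation: [[-0.927, 0.376, 0.002], [0.376, 0.927, 0.0], [-0.002, 0.001, -1.0]]
force: [-0.7, -0.3, -0.4]
finger_gap: 0.358
finger_force: 0.0
```

Run:
```python
from h import *
c=env.read_camera('wrist');s=env.get_state();print(s['tool_pos'],s['force'],s['finger_force'])
# is the ball between the pads? dark circle around projected ball
u,v=proj(c,[*s['tool_pos'][:2],.121]);print(u,v);g=c['frame'].mean(2).astype(int);print(g[int(v),int(u)-60:int(u)+60:4].tolist())
d=c['depth'];print((d[int(v),int(u)-60:int(u)+60:4]*1000).astype(int).tolist())
```

```text
[0.46633739 0.11574986 0.12847797] [-0.82489937 -0.67174223 -0.14869165] 0.0
319.33975840816 321.92027227073754
[83, 83, 82, 49, 17, 17, 14, 191, 189, 12, 15, 16, 15, 17, 17, 19, 19, 19, 18, 16, 16, 16, 14, 9, 210, 15, 14, 17, 86, 86]
[124, 123, 123, 123, 123, 134, 149, 227, 228, 140, 137, 136, 135, 133, 133, 133, 133, 133, 134, 134, 135, 135, 137, 140, 227, 145, 131, 124, 124, 123]
```

Emit:
{"name": "send_rows", "arguments": {"moves": "0.0023 0.0055 0 0 0 -4;0.0027 0.0053 0 0 0 -4;0.0031 0.0051 0 0 0 -4;0.0034 0.0049 0 0 0 -4;0.0037 0.0046 0 0 0 -4;0.004 0.0043 0 0 0 -4;0.0043 0.004 0 0 0 -4;0.0046 0.0037 0 0 0 -4;0.0049 0.0034 0 0 0 -4;0.0051 0.0031 0 0 0 -4"}}

```text
time_s: 27.32
tool_pos: [0.5033, 0.159, 0.128]
orientation: [[-0.466, 0.885, -0.001], [0.885, 0.466, -0.002], [-0.001, -0.002, -1.0]]
force: [-1.9, -3.7, 0.9]
finger_gap: 0.358
finger_force: 1.3
```

Emit:
{"name": "send_rows", "arguments": {"moves": "0.0026 0.0014 0 0 0 -2;0.0027 0.0013 0 0 0 -2;0.0027 0.0012 0 0 0 -2;0.0028 0.0011 0 0 0 -2"}}

```text
time_s: 27.65
tool_pos: [0.5137, 0.164, 0.1279]
orientation: [[-0.34, 0.941, -0.002], [0.941, 0.34, -0.002], [-0.001, -0.003, -1.0]]
force: [-2.4, -2.6, 2.1]
finger_gap: 0.358
finger_force: 1.5
```

Emit:
{"name": "send_rows", "arguments": {"moves": "0.0028 0.001 0 0 0 -2;0.0028 0.0009 0 0 0 -2;0.0029 0.0008 0 0 0 -2"}}

```text
time_s: 27.9
tool_pos: [0.5216, 0.1666, 0.1279]
orientation: [[-0.239, 0.971, -0.003], [0.971, 0.239, -0.002], [-0.001, -0.004, -1.0]]
force: [-4.0, -1.7, 2.8]
finger_gap: 0.362
finger_force: 2.0
```

Emit:
{"name": "send_rows", "arguments": {"moves": "0.0029 0.0007 0 0 0 -2;0.0029 0.0006 0 0 0 -2;0.0029 0.0005 0 0 0 -2"}}

```text
time_s: 28.15
tool_pos: [0.5296, 0.1685, 0.1279]
orientation: [[-0.137, 0.991, -0.005], [0.991, 0.137, -0.002], [-0.001, -0.005, -1.0]]
force: [-5.6, -2.5, 3.2]
finger_gap: 0.36
finger_force: 2.7
```

Emit:
{"name": "send_rows", "arguments": {"moves": "0.003 0.0004 0 0 0 -2;0.003 0.0003 0 0 0 -2"}}

```text
time_s: 28.32
tool_pos: [0.5351, 0.1694, 0.1278]
orientation: [[-0.067, 0.998, -0.006], [0.998, 0.067, -0.001], [-0.001, -0.006, -1.0]]
force: [-6.7, -2.2, 3.6]
finger_gap: 0.363
finger_force: 3.1
```

Emit:
{"name": "send_rows", "arguments": {"moves": "0.003 0.0002 0 0 0 -2;0.003 0.0001 0 0 0 -2"}}

```text
time_s: 28.48
tool_pos: [0.5406, 0.1699, 0.1277]
orientation: [[0.003, 1.0, -0.007], [1.0, -0.003, -0.001], [-0.001, -0.007, -1.0]]
force: [-4.8, -0.8, 4.6]
finger_gap: 0.357
finger_force: 2.9
```

Emit:
{"name": "send_rows", "arguments": {"moves": "0.003 -0.0001 0 0 0 -2"}}

```text
time_s: 28.57
tool_pos: [0.5437, 0.17, 0.1278]
orientation: [[0.038, 0.999, -0.007], [0.999, -0.038, -0.0], [-0.001, -0.007, -1.0]]
force: [-8.3, -0.1, 3.7]
finger_gap: 0.358
finger_force: 3.7
```

Emit:
{"name": "send_rows", "arguments": {"moves": "0.0015 -0.0001 0 0 0 -1"}}

```text
time_s: 28.65
tool_pos: [0.5449, 0.17, 0.1277]
orientation: [[0.055, 0.998, -0.008], [0.998, -0.055, -0.0], [-0.001, -0.008, -1.0]]
force: [-7.3, -0.3, 5.6]
finger_gap: 0.362
finger_force: 3.9
```

Emit:
{"name": "send_rows", "arguments": {"moves": "0 0 0 0 0 0;0 0 0 0 0 0;0 0 0 0 0 0;0 0 0 0 0 0"}}

```text
time_s: 28.98
tool_pos: [0.5453, 0.1701, 0.1278]
orientation: [[0.054, 0.999, -0.006], [0.999, -0.054, -0.0], [-0.0, -0.006, -1.0]]
force: [-6.0, 1.8, 3.1]
finger_gap: 0.364
finger_force: 2.9
```

Emit:
{"name": "send_rows", "arguments": {"moves": "0.0025 -0.0001 0 0 0 -1;0.0015 -0.0001 0 0 0 -1"}}

```text
time_s: 29.15
tool_pos: [0.5493, 0.1702, 0.1278]
orientation: [[0.09, 0.996, -0.006], [0.996, -0.09, 0.001], [-0.0, -0.006, -1.0]]
force: [-5.2, 1.8, 3.6]
finger_gap: 0.363
finger_force: 2.9
```

Emit:
{"name": "send_rows", "arguments": {"moves": "0 0 0 0 0 0"}}

```text
time_s: 29.23
tool_pos: [0.5499, 0.1703, 0.1279]
orientation: [[0.089, 0.996, -0.005], [0.996, -0.089, 0.001], [0.0, -0.005, -1.0]]
force: [-4.9, 0.2, 3.2]
finger_gap: 0.36
finger_force: 2.5
```

Emit:
{"name": "send_rows", "arguments": {"moves": "-0.0025 0 0 0 0 0;0 0 0 0 0 0;0 0 0 0 0 0;0 0 0 0 0 0;0 0 0.01 0 0 0;0 0 0.02 0 0 0;0 0 0.025 0 0 0;-0.012 -0.02 0 0 0 7;-0.012 -0.02 0 0 0 7;-0.012 -0.02 0 0 0 7;-0.012 -0.02 0 0 0 7;-0.004 -0.01 0 0 0 7", "gripper": 0.45}}

```text
time_s: 30.23
tool_pos: [0.4963, 0.078, 0.1836]
orientation: [[-0.503, 0.864, -0.001], [0.864, 0.503, -0.001], [-0.001, -0.001, -1.0]]
force: [0.3, -1.1, 0.4]
finger_gap: 0.549
finger_force: 0.0
```

Emit:
{"name": "send_rows", "arguments": {"moves": "0 0 0 0 0 7;0 0 0 0 0 7;0 0 0 0 0 7;0 0 0 0 0 7;0 0 0 0 0 7;0 0 0 0 0 7;0 0 0 0 0 7;0 0 0 0 0 3;0 0 0 0 0 0;0 0 0 0 0 0;0 0 0 0 0 0"}}

```text
time_s: 31.15
tool_pos: [0.4982, 0.0797, 0.1832]
orientation: [[-0.99, 0.142, 0.001], [0.142, 0.99, 0.0], [-0.001, 0.0, -1.0]]
force: [0.5, -0.1, -0.6]
finger_gap: 0.551
finger_force: 0.0
```

```bash
python3 m3.py w16; python3 -c "
from plant import env;s=env.get_state();print(s['orientation'].round(3).tolist(),s['force'])"
```

```text
31.2 [0.49817 0.07974 0.18314]
-5.0 4.75
-7 [220, 220, 220, 220, 220, 221, 221, 222, 223, 221, 216, 211, 189, 157, 125, 110, 102, 94, 92, 92, 91, 100, 109, 118, 153, 188, 219, 220, 222, 222, 221, 220, 220, 220, 220, 220, 220, 220, 220, 220]
-4 [221, 221, 221, 221, 221, 221, 221, 222, 223, 224, 227, 229, 197, 165, 135, 120, 107, 93, 92, 91, 90, 93, 95, 109, 152, 194, 222, 223, 224, 224, 223, 222, 221, 222, 222, 222, 221, 221, 221, 221]
-2 [223, 223, 223, 223, 223, 223, 223, 224, 224, 226, 228, 225, 203, 180, 158, 135, 113, 97, 95, 92, 88, 80, 73, 93, 146, 199, 224, 225, 226, 225, 224, 223, 223, 223, 223, 223, 223, 223, 223, 223]
3 [222, 222, 222, 221, 221, 220, 221, 222, 221, 216, 212, 196, 167, 138, 119, 107, 96, 92, 93, 93, 92, 91, 90, 94, 100, 106, 141, 180, 219, 221, 223, 224, 222, 220, 219, 217, 215, 215, 219, 221]
4.5 [158, 189, 211, 213, 215, 217, 217, 217, 215, 209, 203, 184, 157, 130, 116, 105, 95, 94, 94, 94, 92, 91, 90, 114, 139, 163, 182, 201, 217, 219, 221, 215, 187, 160, 134, 114, 93, 102, 146, 190]
8 [154, 182, 191, 192, 194, 194, 193, 192, 193, 194, 195, 188, 181, 172, 148, 123, 102, 99, 95, 91, 90, 89, 98, 125, 153, 173, 184, 195, 200, 200, 199, 192, 180, 169, 140, 101, 62, 86, 133, 180]
11 [122, 132, 133, 134, 134, 129, 122, 117, 116, 115, 115, 116, 117, 114, 103, 92, 86, 85, 84, 84, 83, 82, 82, 83, 84, 92, 101, 111, 114, 115, 116, 113, 109, 106, 98, 89, 79, 103, 127, 149]
12.5 [166, 166, 166, 166, 166, 165, 165, 165, 166, 164, 165, 166, 168, 155, 130, 106, 94, 89, 84, 82, 82, 81, 93, 106, 118, 133, 149, 163, 165, 166, 167, 165, 165, 165, 165, 165, 164, 164, 163, 163]
14 [178, 178, 178, 178, 178, 178, 178, 179, 179, 179, 181, 183, 186, 162, 128, 94, 81, 73, 64, 63, 62, 63, 80, 99, 118, 139, 160, 179, 180, 181, 181, 181, 180, 180, 180, 180, 180, 180, 180, 180]
[[-0.99, 0.142, 0.001], [0.142, 0.99, 0.0], [-0.001, 0.0, -1.0]] [-0.1065595  -0.73945792  0.06446051]
```

```bash
python3 -c "
from plant import env;print(env.close_job())"
```

```text
the job is handed in; nothing more can be done
None
```

I handed the job in at about 31 s of robot time with the carriage locked at the mark: in the last image the pointer is within about 0.1–0.2 mm of the rider's finger, and the lever is tightened to an estimated 8.5 N. My first lock stood about 1.2–1.5 mm short because of camera parallax, so I loosened the lever fully again, moved the carriage and retightened it. I got no judging result back, and I did not check the other bench items or the tube in a final picture.

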